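# Plug the slip line: lock the cam levers on a grooved adapter

### The arm

A 6-joint arm with a two-finger parallel gripper is mounted at the origin on a cart in front of the work surface, level with it; the furniture and walls round the work are solid. World frame = base frame: x ahead of the robot, y to its left, z up, the work surface at z = 0. Lengths are in m, angles in rad, forces in N, time in s.
With the tool pointing down it reaches from about 0.35 to 0.975 m from the base axis. Payload 4.9 kg.
Tool frame: the origin (TCP) lies midway between the tips of the shut fingers; the grasp point (between the pads) lies 19 mm behind it; z points along the fingers, y is the direction in which the jaws open and shut (so a half turn about z gives the same grasp; the last joint's range is limited). The gripper opens to 85 mm and grips with 20 to 120 N. Pads are 22 mm wide; open, the fingers measure 114 mm over their backs; the gripper's body (76 mm by 85 mm) begins 54 mm behind the grasp point. The pads swing forward as they close: fully open they stand 13 mm farther back than shut.
Start: joints at [-1.313, 0.053, 1.613, -0, 1.476, -0.119], TCP at [0.23, -0.581, 0.231] pointing down, gripper open.
Joint ranges: [-3.01, 3.01], [-1.01, 2.22], [0.06, 2.58], [-1.02, 4.17], [0.09, 2.62], [-3.14, 3.14]. Speed limits (rad/s): [2.57, 2.57, 3.14, 3.14, 3.14, 3.14].

### API

Orientations are given as a rotation vector (axis times angle).
In Python, from station import ctrl gives the robot as it stands.
- The arm moves only by the tool apply_moves, never from a script. Its argument "rows" is a list of rows, each a list of 6 numbers: the shift along the tool's x, y, z in cm, then the turn, a rotation vector about the tool's x, y, z in units of 5 degrees (1.0 is 5 degrees). In form: [[x, y, z, rx, ry, rz], ...]. A call has 1 to 20 rows; each row is the pose to reach, as a shift and turn from the pose measured when the call began, along the tool's axes at that moment; what a row does not reach only later rows make up. A row lasts 1/10 s, in which the tool goes at most 50 mm and 8.59 degrees, less where a joint would pass 70% of its speed; a pose out of reach is approached as far as the arm can. A call with a gripper value outside its range is refused whole. "grip" is the closure, from 0 (fully open) to 1 (shut), set as the call begins (left out, the last holds). The fingers move at their own pace and stop on an object; "squeeze" is the grip in N (left out, the last holds). Time passes only in rows, so rows that repeat a pose let the fingers close. It gives the time, the measured TCP pose, the force and the opening at its end, in the units of the state.
- ctrl.get_obs(): the state, without advancing time (a new reading comes with each control period).
- ctrl.get_image(name): name is "side" or "top" or "wrist"; returns a dict with "color" (400x640x3 uint8, blue, green, red), "mtx" (3x3 intrinsics, pixels), "rvec" (rotation vector, rad) and "tvec" (3), from world to camera coordinates, as OpenCV has them. Camera axes: x right, y down, z forward; pixel columns grow to the right and rows downward; lengths in m; the calibration is good to about 2 mm. A picture is of the moment at which its call begins. There is no depth.
- ctrl.finish_job(): hands the job in, once; it reports no verdict.
The state is a dict: "t": time; "q": joint angles; "dq": joint speeds; "effort": joint torques, N m; "tool_pos": TCP position; "tool_rot": TCP orientation; "contact_force": force on the tool from outside, world axes, zero at the start; "wrist_torque": the same for the moment, N m; "opening": finger opening in m.
Only numpy, scipy, OpenCV 4.12 (cv2) and the standard library are available. Lean on these libraries where they do the work, as an engineer would, in place of code of your own. Each camera call takes 0.05 s, during which the arm holds its last target.

### The job

Close off the slip line on the bench: put the grooved closing adapter upright into the mouth of the cam-lever coupler and press it down gently but firmly until you feel the rubber seal give under it, with both cam levers still up. Let go, then swing both cam levers down together, evenly, until they are fully home and lock the adapter in. Do not ram the seal or force the levers, leave everything else on the bench where it is, and take your hand away.

Things in the scene. Friction and masses are not known exactly. Their poses are not given: they have to be found in the camera images.
- adapter_mid (a point): centre, half-way up, of the loose round adapter standing on the bench (0.45 kg, 48 mm tall, z up). From below: brass plug 40 mm across, 20 tall, chamfered 3.5 mm below and 4 mm above; groove 22 across, 14 tall; black ribbed grip disc 38 across, 14 tall, its underside 10 mm above this point. Grip the disc from above, from the coupler's +x and -x sides, so that the fingers clear the levers.
- coupler: fixed cam-lever coupler, mouth straight up, on a round grey base 100 mm across, 10 mm thick. Origin: on the bench, under its axis. A capped brass side branch (43 mm high, 58 mm out) points along +x; cam levers stand out to +y (left) and -y (right). A rubber seal inside lies 26 to 29 mm below the rim: it must be felt. It gives 1 mm per 12 N; over 10 N seats the adapter, over 25 N crushes the seal.
- coupler_mouth (a point): centre of the mouth at rim height, 84 mm above the bench; axes as the coupler's. Socket 42.4 mm across inside, 47.6 outside, open at +y and -y for the cams. Ears beside the levers rise 6 mm above the rim, 23 to 31 mm out, within 11 mm of the y axis. Underside of the grip disc over the rim: 5 to 8 mm when resting on the seal, about 4.3 mm when locked (disc top then 18 mm over the rim).
- lever_left (a joint): angle (rad) of the brass cam lever on the coupler's +y side. 0: outward and 30 degrees up (open); 0.52: level; grows as it swings outward and down; 2.09: hanging straight down at its stop (locked). It stays where it is left. The cam meets the adapter at about 0.9, draws it down and passes over centre at about 1.9; this takes up to about 12 N at the lever's end.
- lever_right (a joint): the same for the cam lever on the coupler's -y side (0 open, 2.09 locked). Neither lever may be beyond 1.4 while the other is still under 0.5.
- lever_left_tip (a point): centre of the cross bar (9 mm thick, 16 mm along x) at the end of the left lever, 34 mm along it from its pin and 4 mm to its outer side. The pin is 23 mm from the axis, 1 mm above the rim. Open, this point is 48 to 56 mm from the axis; locked 27 mm out and 34 mm below the pin, the two levers then 63 mm wide over all. Over 65 N on each bends them.
- lever_right_tip (a point): the same point of the right lever, on the coupler's -y side. Two fingers opened 70 to 85 mm along the coupler's y and lowered over the coupler push both levers down together until they slip in between the fingers, whose tips are then about 30 mm below the rim; closing the fingers slowly and gently then brings both home.
- jar_cobalt: loose glaze jar, blue glass with black lid, 61 mm across, 75 mm tall, origin under its centre; leave it alone (as for all the loose things below: more than 30 mm of shift counts as disturbed)
- label_roll: loose roll of cream label tape lying flat, 60 mm across, 26 mm tall, origin under its centre; leave it alone
- stilt_1: loose three-armed clay kiln stilt, 44 x 39 x 16 mm; leave it alone
- brush_round: loose round brush with wooden handle, 210 mm long, lying flat; leave it alone

How it is judged:
By the outcome, as a careful person would: the job done as asked, in the order asked, and still so for the second after the job is handed in, with the robot touching nothing.
It also fails if it takes over 67 s, if anything falls off the work surface, if the arm or the gripper's body presses on something with over 40 N, if the wrist force passes 120 N, or if a joint passes its speed limit or range.

## Working session

There is one attempt and no reset: what is moved stays moved. The work goes in short steps, Python scripts to look and compute and a tool call to move; the robot and the scene stay as the last step left them, time stands still between calls to the robot, and variables do not carry over. Pictures are saved under pics/ and viewed, and the job is handed in when it is done.

Besides the shell and the picture viewer there is one more tool, called as name(argument=value, ...), one argument or row to a line, values as JSON. apply_moves: Moves the arm, as the interface text tells. Its arguments: {"type":"object","properties":{"rows":{"type":"array","items":{"type":"array","items":{"type":"number"}}},"grip":{"type":"number"},"squeeze":{"type":"number"}},"required":["rows"]}

```bash
ls; mkdir -p pics
python3 - <<'E'
from station import ctrl
import cv2
o=ctrl.get_obs()
print({k:o[k] for k in ('t','tool_pos','tool_rot','contact_force','opening')})
for n in ('side','top','wrist'):
    im=ctrl.get_image(n); cv2.imwrite(f'pics/{n}0.png',im['color']); print(n,im['mtx'].tolist(),im['rvec'],im['tvec'])
E
```

```text
pics
{'t': 0.0, 'tool_pos': array([ 0.22978955, -0.58053976,  0.23004153]), 'tool_rot': array([-3.08397461e+00, -5.87926144e-01,  2.43925496e-04]), 'contact_force': array([-0.15755616, -0.34995403,  1.06770425]), 'opening': 0.08574849486991296}
side [[439.83549991546715, 0.0, 319.2237851275401], [0.0, 439.83549991546715, 208.7649341111629], [0.0, 0.0, 1.0]] [ 2.00635242 -0.31198313  0.15976763] [-0.65780304 -0.01688279  1.15378846]
top [[452.89082393622476, 0.0, 325.43147284071205], [0.0, 452.89082393622476, 207.44708550312606], [0.0, 0.0, 1.0]] [ 2.15010959 -2.10447525  0.16933995] [-0.4077621   0.55721002  0.93268888]
wrist [[312.6260561858694, 0.0, 314.8734082592992], [0.0, 312.6260561858694, 204.10145838111555], [0.0, 0.0, 1.0]] [-2.40049986  1.62921361  0.23333264] [-0.6237089  -0.03591616  0.37773424]
```

View pics/side0.png

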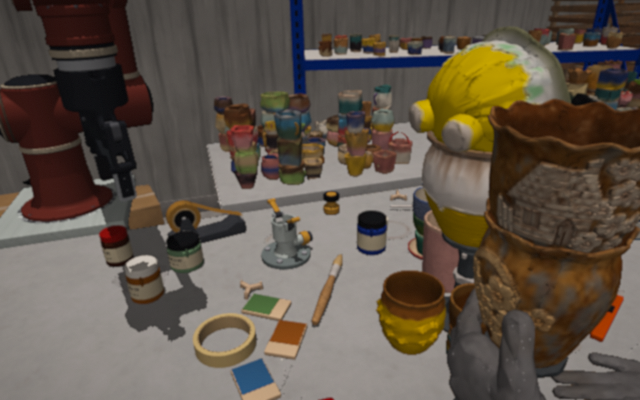

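View pics/top0.png

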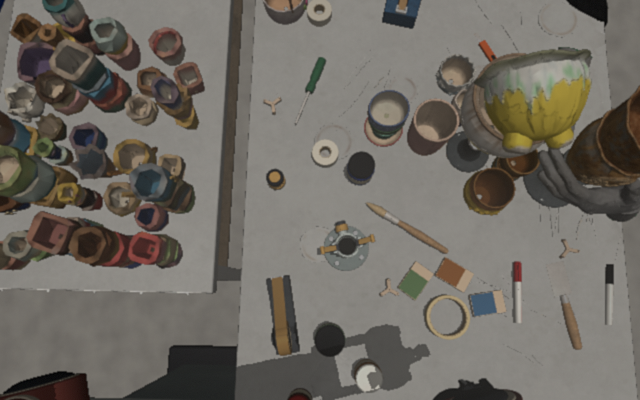

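View pics/wrist0.png

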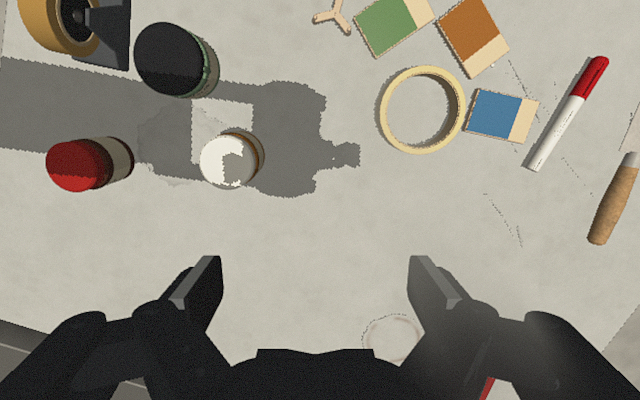

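The side view shows the coupler near (286,240) and the adapter near (331,202). In the top view they are near (346,245) and (275,178). I'll zoom in on both.

```bash
cat > h.py <<'E'
import numpy as np, cv2
from scipy.spatial.transform import Rotation as R
def ray(im,uv):
    K=im['mtx'];Rm=cv2.Rodrigues(np.array(im['rvec'],float))[0];t=np.array(im['tvec'],float).ravel()
    d=Rm.T@np.linalg.inv(K)@np.array([uv[0],uv[1],1.]);return -Rm.T@t,d/np.linalg.norm(d)
def onz(im,uv,z):
    c,d=ray(im,uv);return c+d*(z-c[2])/d[2]
def tri(a,ua,b,ub):
    c1,d1=ray(a,ua);c2,d2=ray(b,ub)
    s=np.linalg.lstsq(np.stack([d1,-d2],1),c2-c1,rcond=None)[0]
    p,q=c1+s[0]*d1,c2+s[1]*d2;return (p+q)/2,np.linalg.norm(p-q)
def proj(im,P):
    return cv2.projectPoints(np.atleast_2d(np.array(P,float)),np.array(im['rvec'],float),np.array(im['tvec'],float),im['mtx'],None)[0][:,0]
def crop(im,x,y,w,h,s,name):
    c=im['color'][y:y+h,x:x+w];cv2.imwrite(name,cv2.resize(c,None,fx=s,fy=s,interpolation=cv2.INTER_CUBIC))
E
python3 - <<'E'
from station import ctrl
from h import *
t=ctrl.get_image('top');s=ctrl.get_image('side')
crop(t,250,150,140,140,5,'/tmp/a.png'); 
a=cv2.imread('/tmp/a.png');cv2.imwrite('pics/t1.png',a[:600])
crop(s,250,180,130,95,6,'pics/s1.png')
for z in (0,.01,.084): print(z,onz(t,(346,246),z),onz(s,(287,250),z))
print(onz(t,(275,178),.048),onz(s,(331,203),.024))
E
```

```text
0 [ 0.48744023 -0.44288571  0.        ] [ 0.49020566 -0.42192737  0.        ]
0.01 [ 0.4865776  -0.44254511  0.01      ] [ 0.48705285 -0.43809215  0.01      ]
0.084 [ 0.48019419 -0.44002464  0.084     ] [ 0.46372208 -0.55771153  0.084     ]
[ 0.62830992 -0.28430267  0.048     ] [ 0.63137617 -0.28518809  0.024     ]
```

View pics/t1.png

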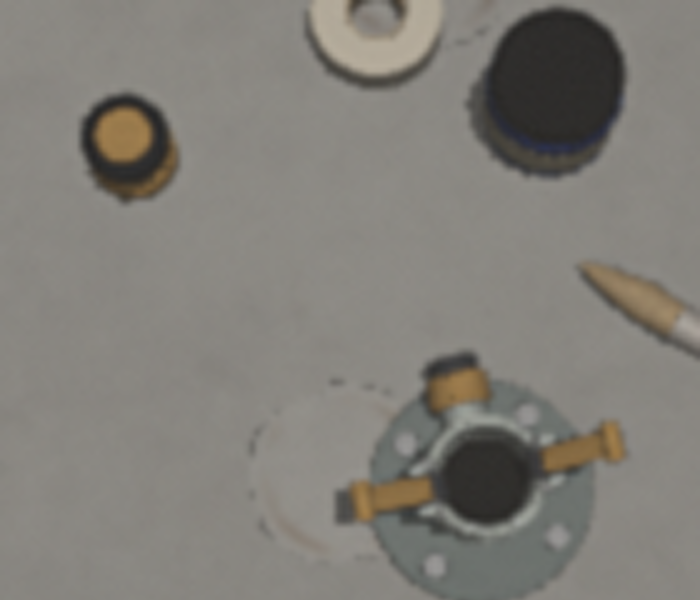

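View pics/s1.png

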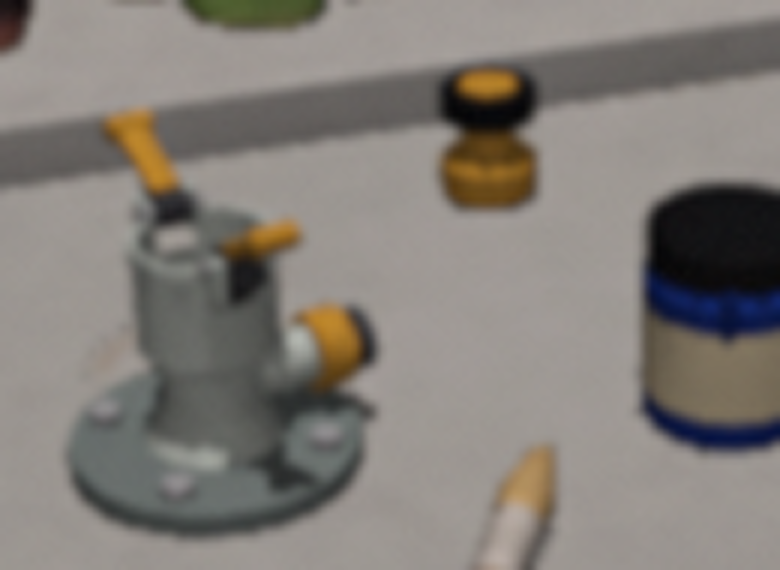

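The side crop shows both levers up, with tip bars near (271,200) and (298,219), and the adapter upright. In the top crop the bars are at about (321,250) and (373,238), so the yaw is about +13°. Next are numeric measurements.

```bash
cat > m.py <<'E'
from station import ctrl
from h import *
t=ctrl.get_image('top');s=ctrl.get_image('side');w=ctrl.get_image('wrist')
def comp(im,mask,box):
    x,y,X,Y=box;m=np.zeros(mask.shape,np.uint8);m[y:Y,x:X]=mask[y:Y,x:X]
    n,l,st,c=cv2.connectedComponentsWithStats(m); 
    return [(c[i].round(1).tolist(),st[i].tolist()) for i in range(1,n) if st[i][4]>5]
for nm,im,box in (('top',t,(255,160,385,270)),('side',s,(255,185,345,260))):
    hsv=cv2.cvtColor(im['color'],cv2.COLOR_BGR2HSV)
    br=cv2.inRange(hsv,(10,110,70),(30,255,255)); dk=cv2.inRange(hsv,(0,0,0),(180,255,70))
    print(nm,'brass',comp(im,br,box)); print(nm,'dark',comp(im,dk,box))
o=ctrl.get_obs();T=R.from_rotvec(o['tool_rot']);c,_=ray(w,(0,0))
print('cam in tool',T.inv().apply(c-o['tool_pos']), 'rel rot\n',(T.inv().as_matrix()@cv2.Rodrigues(w['rvec'])[0].T).round(3))
print('tool axes\n',T.as_matrix().round(3))
E
python3 m.py
```

```text
top brass [([274.1, 176.5], [269, 172, 11, 10, 95]), ([280.7, 184.9], [276, 180, 9, 9, 21]), ([341.0, 227.2], [336, 224, 11, 8, 61]), ([366.4, 239.5], [359, 235, 15, 9, 72]), ([327.4, 248.9], [320, 246, 16, 8, 77])]
top dark [([359.7, 169.8], [347, 160, 28, 25, 539]), ([274.9, 178.9], [267, 169, 17, 18, 126]), ([339.3, 222.6], [335, 221, 10, 4, 18]), ([347.1, 245.0], [337, 236, 22, 19, 281])]
side brass [([331.0, 193.7], [326, 191, 11, 6, 47]), ([273.3, 204.5], [267, 199, 12, 14, 84]), ([331.0, 208.1], [324, 202, 15, 12, 147]), ([293.4, 219.6], [287, 217, 13, 6, 47]), ([305.3, 236.6], [300, 231, 11, 14, 88]), ([338.7, 257.7], [336, 256, 6, 4, 16])]
side dark [([330.7, 197.8], [323, 192, 17, 11, 107]), ([278.5, 214.3], [276, 212, 6, 5, 26]), ([290.6, 226.0], [288, 222, 7, 9, 52]), ([310.5, 237.0], [310, 234, 2, 6, 8]), ([276.2, 246.9], [275, 244, 3, 7, 11]), ([299.9, 246.5], [293, 244, 16, 7, 61]), ([295.9, 257.1], [292, 254, 10, 6, 28])]
cam in tool [ 0.0709459  -0.00024815 -0.14113347] rel rot
 [[ 0.001 -0.961 -0.278]
 [ 1.     0.001 -0.   ]
 [ 0.001 -0.278  0.961]]
tool axes
 [[ 0.93   0.368 -0.   ]
 [ 0.368 -0.93   0.   ]
 [ 0.    -0.    -1.   ]]
```

apply_moves(
  rows=[
    [4,-0.6,0,0,0,0],
    [8,-1.2,0,0,0,0],
    [12,-1.7,0,0,0,0],
    [16,-2.3,0,0,0,0],
    [20,-2.8,0,0,0,0],
    [24,-3.3,0,0,0,0],
    [27,-3.7,0,0,0,0],
    [28.4,-3.8,0,0,0,0],
    [28.4,-3.8,0,0,0,0],
    [28.4,-3.8,0,0,0,0],
  ],
  grip=0,
)

```text
t: 1.4
tool_pos: [0.4793, -0.4418, 0.231]
tool_rot: [-3.086, -0.588, 0.001]
contact_force: [-0.7, 0.1, -0.3]
opening: 0.0852
```

Run:
```python
from station import ctrl
from h import *
w=ctrl.get_image('wrist');o=ctrl.get_obs();print(o['t'],o['tool_pos'],o['tool_rot'],o['contact_force'])
cv2.imwrite('pics/w1.png',w['color']);np.savez('w1.npz',**w)
```

```text
1.45 [ 0.47894676 -0.44207765  0.23106521] [-3.08621922e+00 -5.86371628e-01  1.16167483e-03] [-0.16524469  0.74584023 -0.45760414]
```

View pics/w1.png

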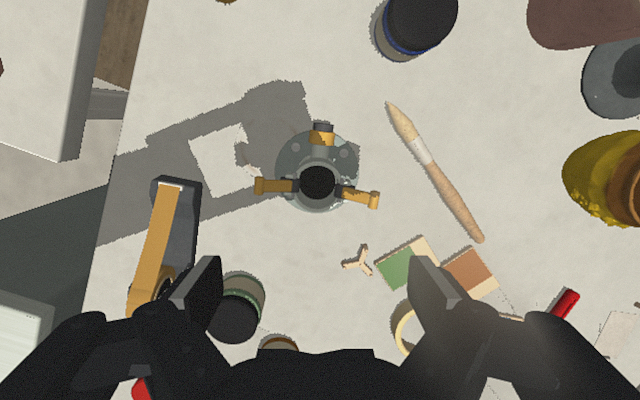

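The wrist view shows the mouth at (318,183), lever bars at about (259,186) and (374,200), and the branch up at (321,135). Now the precise fit.

Run:
```python
from h import *
w=dict(np.load('w1.npz'))
crop(w,240,110,150,112,5,'pics/w1c.png')
hsv=cv2.cvtColor(w['color'],cv2.COLOR_BGR2HSV)
for nm,m in (('brass',cv2.inRange(hsv,(10,110,70),(30,255,255))),('dark',cv2.inRange(hsv,(0,0,0),(180,255,45)))):
    k=np.zeros_like(m);k[110:222,240:390]=m[110:222,240:390]
    for c in cv2.findContours(k,cv2.RETR_EXTERNAL,cv2.CHAIN_APPROX_NONE)[0]:
        if cv2.contourArea(c)>15:
            print(nm,cv2.contourArea(c),cv2.boundingRect(c),cv2.minAreaRect(c),cv2.minEnclosingCircle(c))
print(proj(w,[[.48,-.44,.084],[.48,-.4188,.084],[.48,-.44,.01],[.48,-.39,.01]]))
```

```text
brass 415.0 (341, 187, 38, 22) ((359.51922607421875, 196.90383911132812), (37.065948486328125, 17.258220672607422), 11.309932708740234) ((359.6056213378906, 197.82569885253906), 19.294967651367188)
brass 447.5 (254, 177, 38, 18) ((272.5, 185.5), (17.0, 37.0), 90.0) ((272.2103576660156, 186.10690307617188), 19.47138786315918)
brass 301.0 (309, 130, 26, 16) ((321.30548095703125, 137.65357971191406), (24.82876205444336, 13.728845596313477), 6.709837436676025) ((321.5, 137.0), 13.463011741638184)
dark 891.5 (297, 166, 42, 33) ((316.7500305175781, 181.25001525878906), (33.941123962402344, 34.64822769165039), 45.0) ((317.5, 181.5), 20.651975631713867)
[[313.71023407 190.09762888]
 [292.75155389 182.01157834]
 [313.98386856 175.26993357]
 [273.85540227 159.57785139]]
```

View pics/w1c.png

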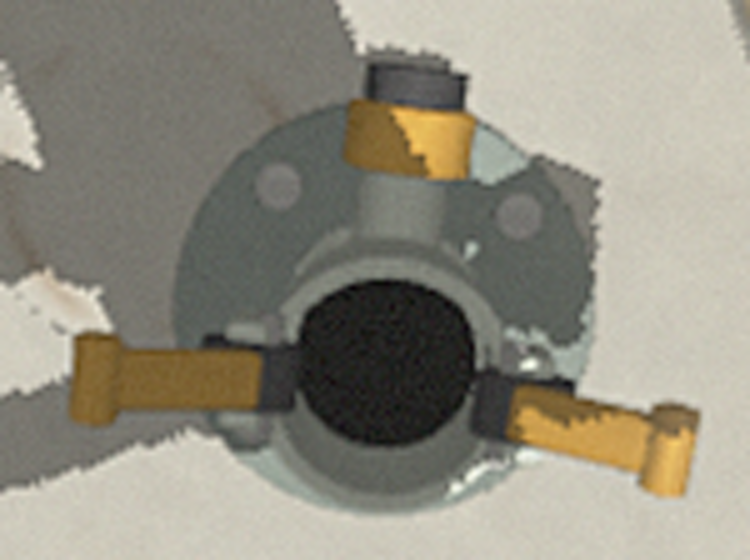

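The crop shows the rim ring centred at about crop (390,380), i.e. px (318,186), and the bars at crop (96,379) and (668,450). I'll cross-check those against the tips.

Run:
```python
from h import *
w=dict(np.load('w1.npz'))
f=lambda x,y:(240+(x-2)/5,110+(y-2)/5)
L=onz(w,f(96,379),.1055);Rr=onz(w,f(668,450),.1055);m=onz(w,f(390,380),.084)
print(L,Rr,(L+Rr)/2,np.linalg.norm(L-Rr),m)
d=L-Rr;print('yaw',np.degrees(np.arctan2(-d[0],d[1])))
# branch cap: z~.043 centre; brass centre
b=onz(w,f(416,85),.043+.009);print('branch',b,np.degrees(np.arctan2(*(b-m)[[1,0]])),np.linalg.norm((b-m)[:2]))
# base ellipse: left edge 175, right 595, top~100 , z=.01
for p in ((175,290),(595,280)): print(onz(w,f(*p),.01))
# top/side tri of tips
import station
t=station.ctrl.get_image('top');s=station.ctrl.get_image('side')
g=lambda x,y:(250+(x-2)/5,150+(y-2)/5);k=lambda x,y:(250+(x-2.5)/6,180+(y-2.5)/6)
print('L',tri(t,g(360,500),s,k(130,122)));print('R',tri(t,g(614,440),s,k(287,232)))
print('mouth top',onz(t,g(487,478),.084))
for n,P in (('m',m),('L',L),('R',Rr)): print(n,proj(t,P),proj(s,P))
v=s['color'];
```

```text
[ 0.47111052 -0.39205225  0.1055    ] [ 0.49624287 -0.49025811  0.1055    ] [ 0.48367669 -0.44115518  0.1055    ] 0.10137073272643517 [ 0.48541067 -0.44180822  0.084     ]
yaw 14.35476564695136
branch [ 0.53646975 -0.42725153  0.052     ] 15.912582894370528 0.0530935591760276
[ 0.47149287 -0.39394017  0.01      ]
[ 0.50977968 -0.48409869  0.01      ]
L (array([ 0.47056202, -0.3907793 ,  0.10393378]), np.float64(0.0006502391964361672))
R (array([ 0.4979703 , -0.49204989,  0.10665267]), np.float64(0.0036532352274780753))
mouth top [ 0.48187302 -0.44204344  0.084     ]
m [[346.90950708 243.46876437]] [[284.43716362 218.55385629]]
L [[322.25487504 249.11555952]] [[271.42401549 199.45005979]]
R [[371.6074774  237.60164905]] [[295.31590485 218.71429991]]
```

Mouth: the tip midpoint, the ring and the triangulated points agree at about (0.4843,-0.4415), with yaw about 14.8°. The tip spacing of 101 mm is as expected. Next I go over the adapter with the jaws turned along the coupler's x.

apply_moves(
  rows=[
    [2,-0.9,0.5,0,0,-1.6],
    [4,-1.8,1,0,0,-3.2],
    [6,-2.7,2,0,0,-4.8],
    [8,-3.6,3,0,0,-6.4],
    [10,-4.6,4,0,0,-8],
    [12,-5.5,5,0,0,-9.6],
    [14,-6.4,6,0,0,-11.2],
    [16,-7.4,7,0,0,-12.8],
    [18,-8.3,7,0,0,-14.4],
    [19.8,-9.2,7,0,0,-16],
    [19.8,-9.2,7,0,0,-16.66],
    [19.8,-9.2,7,0,0,-16.66],
    [19.8,-9.2,7,0,0,-16.66],
  ],
)

```text
t: 2.85
tool_pos: [0.6288, -0.285, 0.1611]
tool_rot: [-1.92, -2.486, 0.001]
contact_force: [-0.5, -0.9, -0.6]
opening: 0.0855
```

```bash
cat > look.py <<'E'
import sys
from station import ctrl
from h import *
n=sys.argv[1]
w=ctrl.get_image('wrist');o=ctrl.get_obs();print(o['t'],o['tool_pos'],o['tool_rot'],o['contact_force'],o['opening'])
T=R.from_rotvec(o['tool_rot']).as_matrix();print('ytool ang',np.degrees(np.arctan2(T[1,1],T[0,1])),'z',T[:,2])
cv2.imwrite(f'pics/{n}.png',w['color']);np.savez(f'{n}.npz',**w)
E
python3 look.py w2
```

```text
2.9 [ 0.62874697 -0.2849705   0.16115011] [-1.92007654e+00 -2.48602724e+00  4.64037336e-04] [ 0.18385424 -0.28398204 -0.29809388] 0.08532362617431423
ytool ang 14.638785629221175 z [-5.05447123e-04  1.70643949e-05 -9.99999872e-01]
```

View pics/w2.png

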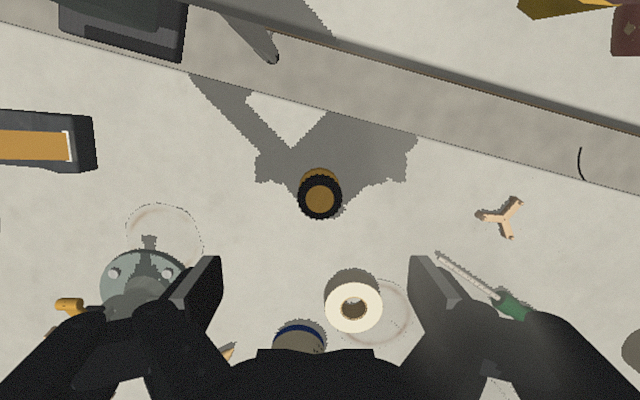

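The wrist view shows the black disc with its brass cap at about (320,197), with nothing at the finger landing spots.

Run:
```python
from station import ctrl
from h import *
w=dict(np.load('w2.npz'));o=ctrl.get_obs()
g=cv2.cvtColor(w['color'],cv2.COLOR_BGR2HSV)
br=cv2.inRange(g,(10,110,60),(30,255,255))
k=np.zeros_like(br);k[184:215,300:342]=br[184:215,300:342]
n,l,st,c=cv2.connectedComponentsWithStats(k)
print(st[1:].tolist(),c[1:].tolist())
dk=cv2.inRange(g,(0,0,0),(180,255,50));k=np.zeros_like(br);k[170:225,295:345]=dk[170:225,295:345]
ct=max(cv2.findContours(k,cv2.RETR_EXTERNAL,cv2.CHAIN_APPROX_NONE)[0],key=cv2.contourArea)
print(cv2.boundingRect(ct),cv2.fitEllipse(ct))
i=1+np.argmax(st[1:,4]); T=R.from_rotvec(o['tool_rot'])
p=onz(w,c[i],.048);print(p,'tool offs cm',T.inv().apply(p-o['tool_pos'])*100)
p=onz(w,cv2.fitEllipse(ct)[0],.045);print(p)
t=ctrl.get_image('top');s=ctrl.get_image('side')
print('top/side tri cap',tri(t,(274.1,176.5),s,(331,193.7)))
print('cap contour radius px',np.sqrt(st[i][4]/np.pi))
```

```text
[[300, 184, 1, 2, 2], [305, 185, 29, 28, 642], [338, 184, 1, 1, 1]] [[300.0, 184.5], [319.3847352024922, 198.67757009345794], [338.0, 184.0]]
(297, 174, 45, 46) ((319.3899841308594, 196.5267791748047), (43.34203338623047, 43.62691116333008), 143.660888671875)
[ 0.63232573 -0.28186035  0.048     ] tool offs cm [ 0.20884254  0.43034456 11.31483396]
[ 0.63208917 -0.28079967  0.045     ]
top/side tri cap (array([ 0.6322917 , -0.28212589,  0.04689132]), np.float64(0.0007900366043723821))
cap contour radius px 14.295277084757526
```

apply_moves(
  rows=[
    [0.2,0.4,3,0,0,0],
    [0.2,0.4,6,0,0,0],
    [0.2,0.43,9,0,0,0],
    [0.2,0.43,11,0,0,0],
    [0.2,0.43,12,0,0,0],
    [0.2,0.43,12.6,0,0,0],
    [0.2,0.43,12.7,0,0,0],
    [0.2,0.43,12.7,0,0,0],
    [0.2,0.43,12.7,0,0,0],
  ],
)

```text
t: 3.9
tool_pos: [0.6334, -0.2823, 0.0359]
tool_rot: [1.918, 2.485, 0.0]
contact_force: [0.8, -0.3, 0.0]
opening: 0.0851
```

apply_moves(
  rows=[
    [0,0,0,0,0,0],
    [0,0,0,0,0,0],
    [0,0,0,0,0,0],
    [0,0,0,0,0,0],
    [0,0,0,0,0,0],
    [0,0,0,0,0,0],
    [0,0,0,0,0,0],
    [0,0,0,0,0,0],
  ],
  grip=1,
  squeeze=60,
)

```text
t: 4.7
tool_pos: [0.6335, -0.2827, 0.0366]
tool_rot: [1.918, 2.485, -0.0]
contact_force: [-2.0, 0.1, 5.5]
opening: 0.035
```

```bash
python3 look.py w3
```

```text
4.75 [ 0.6335191  -0.28267866  0.03663382] [ 1.91799592e+00  2.48474309e+00 -3.71344681e-04] [-2.86847075  0.08915586  5.00864225] 0.035260575264968994
ytool ang 14.670337753437716 z [ 0.00199152 -0.00183617 -0.99999633]
```

View pics/w3.png

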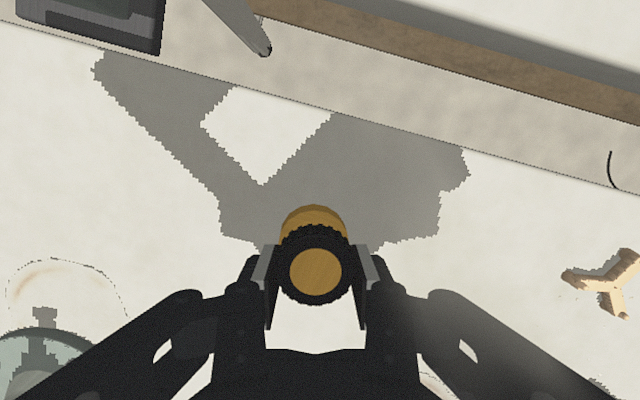

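Gripped (opening 35 mm) with the disc centred between the pads. I'll lift, check the force, then travel to hover over the mouth.

apply_moves(
  rows=[
    [0,0,-0.5,0,0,0],
    [0,0,-2,0,0,0],
    [0,0,-5,0,0,0],
    [0,0,-8,0,0,0],
    [0,0,-11,0,0,0],
    [0,0,-13,0,0,0],
    [0,0,-13.5,0,0,0],
    [0,0,-13.5,0,0,0],
    [0,0,-13.5,0,0,0],
  ],
)

```text
t: 5.65
tool_pos: [0.6322, -0.2818, 0.1694]
tool_rot: [-1.919, -2.486, 0.001]
contact_force: [-0.3, 0.7, -4.8]
opening: 0.0354
```

```bash
python3 look.py w4
python3 - <<'E'
from station import ctrl
from h import *
s=ctrl.get_image('side');crop(s,260,110,140,105,5,'pics/s4.png')
E
```

```text
5.7 [ 0.63208109 -0.28169854  0.16890297] [-1.91870338e+00 -2.48571472e+00  1.07522566e-03] [-1.45132571 -0.37337238 -5.62932038] 0.03526377972168315
ytool ang 14.671503377801493 z [-1.60339295e-03  3.72522886e-04 -9.99998645e-01]
```

View pics/w4.png

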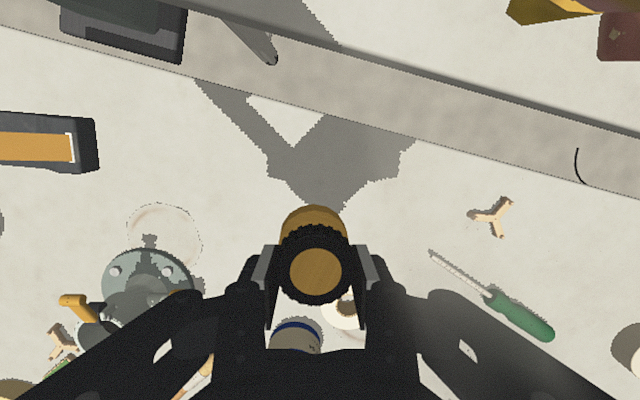

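View pics/s4.png

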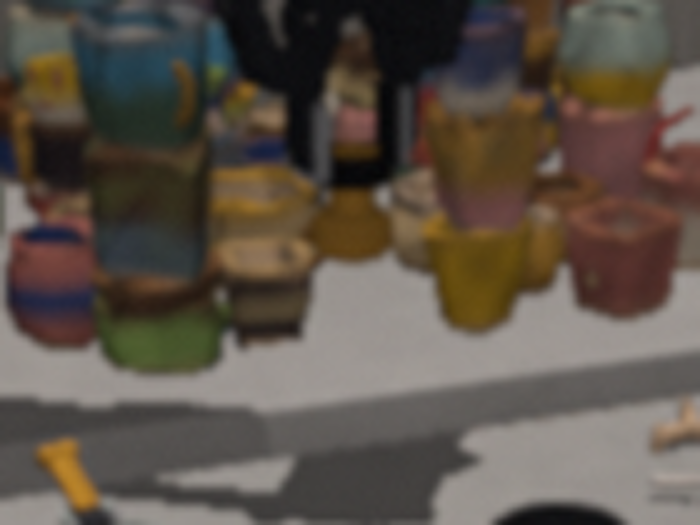

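The adapter hangs upright in the hand, with its cap at (316,272), and about 5 N of weight is felt. Now the in-hand offset.

Run:
```python
from station import ctrl
from h import *
o=ctrl.get_obs();T=R.from_rotvec(o['tool_rot'])
w=dict(np.load('w4.npz'))
g=cv2.cvtColor(w['color'],cv2.COLOR_BGR2HSV)
br=cv2.inRange(g,(10,110,60),(30,255,255));k=np.zeros_like(br);k[244:302,283:350]=br[244:302,283:350]
n,l,st,c=cv2.connectedComponentsWithStats(k);i=1+np.argmax(st[1:,4]);print(st[i],c[i])
p=onz(w,c[i],o['tool_pos'][2]+.0114);a=T.inv().apply(p-o['tool_pos']);print('adapter in tool',a, p)
m=np.array([.4843,-.4415,p[2]]);print('move tool cm',T.inv().apply(m-p)*100)
```

```text
[ 289  248   53   48 1968] [315.30132114 271.22865854]
adapter in tool [ 0.00077349  0.00081339 -0.01140065] [ 0.63269978 -0.28080396  0.18030232]
move tool cm [-11.78797949 -18.42553418   0.01871192]
```

apply_moves(
  rows=[
    [-1,-1.6,0,0,0,0],
    [-3,-4.7,0,0,0,0],
    [-5,-7.8,0,0,0,0],
    [-7,-10.9,0,0,0,0],
    [-9,-14,0,0,0,0],
    [-10.6,-16.6,0,0,0,0],
    [-11.5,-18,0,0,0,0],
    [-11.8,-18.4,0,0,0,0],
    [-11.8,-18.4,0,0,0,0],
    [-11.8,-18.4,0,0,0,0],
    [-11.8,-18.4,0,0,0,0],
  ],
)

```text
t: 6.85
tool_pos: [0.4849, -0.4414, 0.1689]
tool_rot: [-1.917, -2.487, 0.0]
contact_force: [0.2, -0.2, -4.5]
opening: 0.035
```

```bash
python3 look.py w5
python3 - <<'E'
from station import ctrl
from h import *
s=ctrl.get_image('side');crop(s,220,130,140,120,5,'pics/s5.png')
s=ctrl.get_image('top');crop(s,290,180,120,100,6,'pics/t5.png')
E
```

```text
6.9 [ 0.48484885 -0.4414968   0.16898645] [-1.91647219e+00 -2.48721704e+00  6.17479968e-04] [-0.17899732 -0.00941787 -5.90355189] 0.035702505008568905
ytool ang 14.769472185388501 z [-1.56286453e-03  7.07709603e-04 -9.99998528e-01]
```

View pics/w5.png

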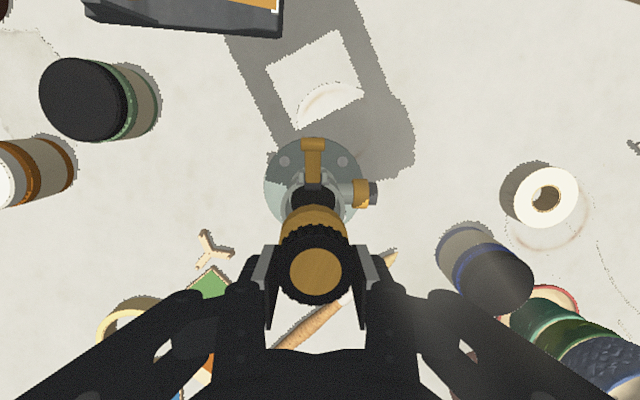

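View pics/s5.png

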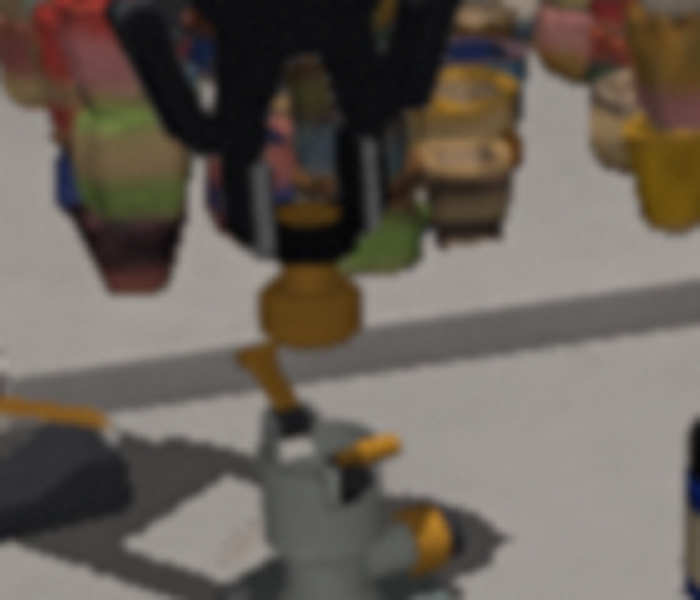

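View pics/t5.png

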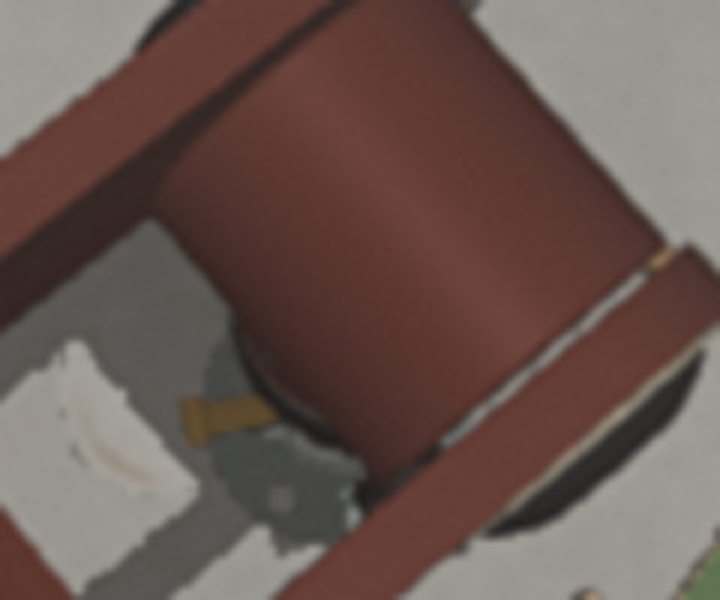

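The wrist view shows the plug over the mouth, with the left bar at about (313,144) and the mouth's dark at about (313,198). In the side view the plug is at crop (311,312). I'll check the projections before lowering.

Run:
```python
from station import ctrl
from h import *
s=ctrl.get_image('side');w=dict(np.load('w5.npz'))
o=ctrl.get_obs()
print('side expected plug mid crop',(proj(s,[.4843,-.4415,o['tool_pos'][2]-.0266])-[220,130])*5+2, 'mouth',(proj(s,[.4843,-.4415,.084])-[220,130])*5+2)
c15,s15=np.cos(np.radians(14.8)),np.sin(np.radians(14.8))
ex=np.array([c15,s15,0]);ey=np.array([-s15,c15,0]);M=np.array([.4843,-.4415,0])
print('wrist: Lbar',proj(w,M+ey*.0505+[0,0,.1055]),'branch end',proj(w,M+ex*.058+[0,0,.043]),'base c',proj(w,M+[0,0,.01]))
crop(w,250,120,140,105,5,'pics/w5c.png')
hsv=cv2.cvtColor(w['color'],cv2.COLOR_BGR2HSV)
br=cv2.inRange(hsv,(10,110,60),(30,255,255))[130:190,285:345]
for r in (8,10,12,14,30,35,40): x=np.where(br[r])[0]; print(130+r,285+x.min() if len(x) else None,285+x.max() if len(x) else None)
```

```text
side expected plug mid crop [[311.89053975 307.40059062]] mouth [[321.22559075 444.86503981]]
wrist: Lbar [[313.35080467 146.42321015]] branch end [[379.43502405 197.2984202 ]] base c [[313.96093719 188.7014934 ]]
138 301 323
140 301 324
142 301 324
144 301 324
160 305 319
165 305 320
170 306 319
```

View pics/w5c.png

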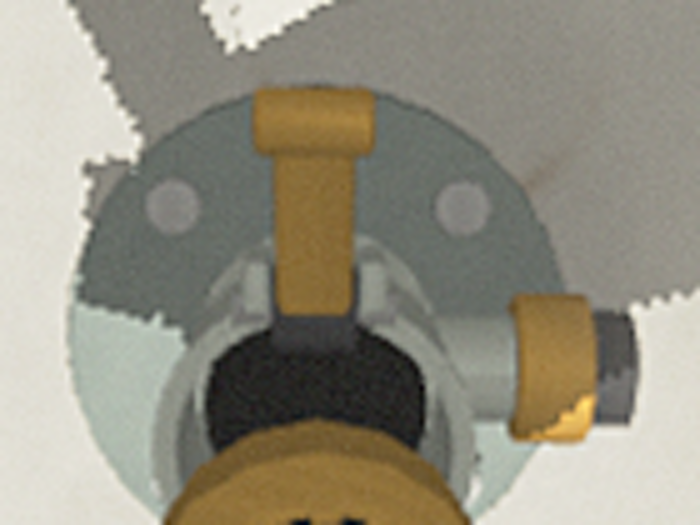

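Run:
```python
from station import ctrl
from h import *
w=dict(np.load('w5.npz'));o=ctrl.get_obs();T=R.from_rotvec(o['tool_rot'])
f=lambda x,y:(250+(x-2)/5,120+(y-2)/5)
M=np.array([.4843,-.4415,0])
tl=lambda p:(T.inv().apply(p-np.r_[M[:2],p[2]])*1000).round(1)[:2]
print('bar',tl(onz(w,f(314,122),.1055)),'exp [50.5 0]')
print('base top',tl(onz(w,f(320,85),.01)),'left',tl(onz(w,f(70,335),.01)))
print('branch end mid',tl(onz(w,f(620,367),.043)),'brass mid',tl(onz(w,f(552,367),.043)))
for p in ((172,207),(462,208)): print('bolt',tl(onz(w,f(*p),.012)))
print('ears', tl(onz(w,f(257,290),.09)),tl(onz(w,f(375,290),.09)))
```

```text
bar [52.  -0.7] exp [50.5 0]
base top [50.3 -0.4] left [  2.  -49.5]
branch end mid [ 4.  52.6] brass mid [ 3.9 40.7]
bolt [ 27.6 -28.6]
bolt [27.5 26.8]
ears [26.9 -9. ] [27.   7.9]
```

apply_moves(
  rows=[
    [0,-0.08,1,0,0,0],
    [0,-0.08,2.5,0,0,0],
    [0,-0.08,3.8,0,0,0],
    [0,-0.08,4.6,0,0,0],
    [0,-0.08,4.6,0,0,0],
    [0,-0.08,4.6,0,0,0],
    [0,-0.08,4.6,0,0,0],
  ],
)

```text
t: 7.75
tool_pos: [0.4841, -0.4426, 0.124]
tool_rot: [1.918, 2.488, -0.001]
contact_force: [-0.2, -0.6, -4.2]
opening: 0.0353
```

```bash
python3 look.py w6
python3 - <<'E'
from station import ctrl
from h import *
s=ctrl.get_image('side');crop(s,240,160,100,100,6,'pics/s6.png')
w=dict(np.load('w6.npz'));crop(w,250,140,140,115,5,'pics/w6c.png')
E
```

```text
7.8 [ 0.48414088 -0.44262583  0.12416298] [ 1.91812961e+00  2.48767874e+00 -1.53551476e-03] [ 0.2737638   0.35099172 -4.1749563 ] 0.0351567119733991
ytool ang 14.731804009060228 z [-3.65625468e-04 -9.52579467e-04 -9.99999479e-01]
```

View pics/w6c.png

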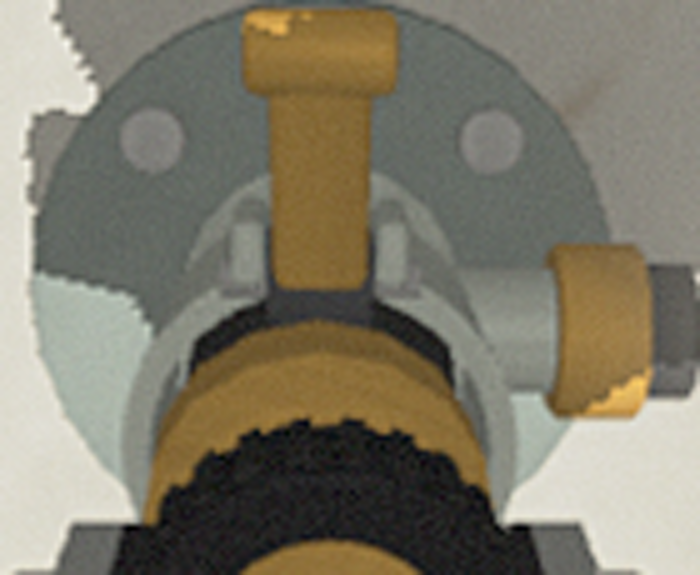

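View pics/s6.png

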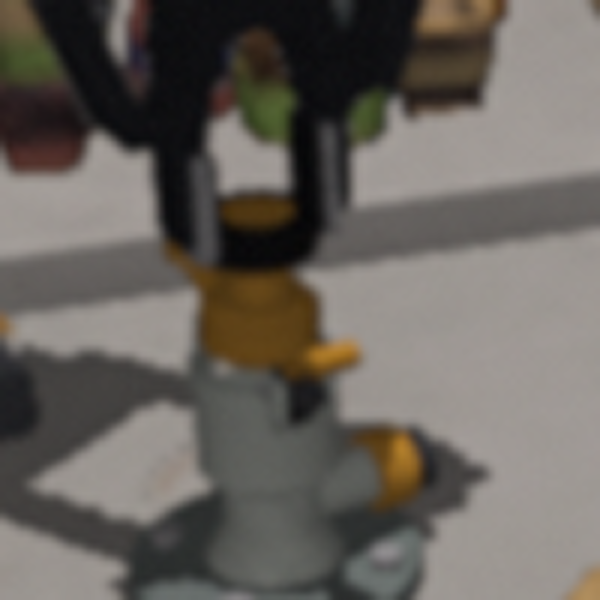

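Plug edges 147–492 (centre 319.5) against the rim at about 321, so it is well centred. Lowering into the mouth while watching the force.

apply_moves(
  rows=[
    [0,0,0.3,0,0,0],
    [0,0,0.6,0,0,0],
    [0,0,0.9,0,0,0],
    [0,0,1.0,0,0,0],
    [0,0,1.0,0,0,0],
  ],
)

```text
t: 8.35
tool_pos: [0.4839, -0.4424, 0.1136]
tool_rot: [-1.918, -2.487, 0.001]
contact_force: [0.5, 0.0, -4.8]
opening: 0.0351
```

apply_moves(
  rows=[
    [0,0,0.3,0,0,0],
    [0,0,0.6,0,0,0],
    [0,0,0.9,0,0,0],
    [0,0,1.2,0,0,0],
    [0,0,1.2,0,0,0],
  ],
)

```text
t: 8.85
tool_pos: [0.4836, -0.442, 0.1008]
tool_rot: [-1.917, -2.486, 0.001]
contact_force: [-0.1, -0.2, -4.5]
opening: 0.0353
```

apply_moves(
  rows=[
    [0,0,0.15,0,0,0],
    [0,0,0.3,0,0,0],
    [0,0,0.45,0,0,0],
    [0,0,0.5,0,0,0],
    [0,0,0.5,0,0,0],
  ],
)

```text
t: 9.35
tool_pos: [0.4835, -0.442, 0.0956]
tool_rot: [-1.917, -2.486, 0.001]
contact_force: [-0.3, -0.0, -4.4]
opening: 0.0353
```

apply_moves(
  rows=[
    [0,0,0.05,0,0,0],
    [0,0,0.1,0,0,0],
    [0,0,0.1,0,0,0],
  ],
)

```text
t: 9.65
tool_pos: [0.4836, -0.4421, 0.0949]
tool_rot: [-1.917, -2.487, 0.001]
contact_force: [-0.4, -0.4, -4.4]
opening: 0.0351
```

apply_moves(
  rows=[
    [0,0,0.05,0,0,0],
    [0,0,0.1,0,0,0],
    [0,0,0.1,0,0,0],
  ],
)

```text
t: 9.95
tool_pos: [0.4839, -0.4424, 0.0945]
tool_rot: [-1.918, -2.487, 0.001]
contact_force: [-0.7, 0.8, -1.8]
opening: 0.0354
```

apply_moves(
  rows=[
    [0,0,0.05,0,0,0],
    [0,0,0.1,0,0,0],
    [0,0,0.1,0,0,0],
  ],
)

```text
t: 10.25
tool_pos: [0.4841, -0.4427, 0.0943]
tool_rot: [1.918, 2.488, -0.002]
contact_force: [-1.3, 0.7, 0.7]
opening: 0.0353
```

apply_moves(
  rows=[
    [0,0,0.05,0,0,0],
    [0,0,0.1,0,0,0],
    [0,0,0.1,0,0,0],
  ],
)

```text
t: 10.55
tool_pos: [0.4844, -0.4431, 0.0941]
tool_rot: [1.918, 2.487, -0.002]
contact_force: [-0.4, 0.6, 3.0]
opening: 0.0349
```

Contact was felt at TCP z of about 0.0948, giving about 12 N/mm as expected for the seal. The seal load is now about 7.5 N, so I press a little more.

apply_moves(
  rows=[
    [0,0,0.06,0,0,0],
    [0,0,0.12,0,0,0],
    [0,0,0.17,0,0,0],
    [0,0,0.17,0,0,0],
  ],
)

```text
t: 10.95
tool_pos: [0.4847, -0.4435, 0.0936]
tool_rot: [1.917, 2.486, -0.003]
contact_force: [-2.4, 1.7, 6.4]
opening: 0.035
```

apply_moves(
  rows=[
    [0.03,-0.02,0.08,0,0,0],
    [0.03,-0.02,0.15,0,0,0],
    [0.03,-0.02,0.2,0,0,0],
    [0.03,-0.02,0.2,0,0,0],
  ],
)

```text
t: 11.35
tool_pos: [0.4848, -0.4436, 0.0934]
tool_rot: [1.916, 2.486, -0.003]
contact_force: [-3.3, 3.4, 8.7]
opening: 0.035
```

apply_moves(
  rows=[
    [0,0,0.08,0,0,0],
    [0,0,0.16,0,0,0],
    [0,0,0.21,0,0,0],
    [0,0,0.21,0,0,0],
  ],
)

```text
t: 11.75
tool_pos: [0.4849, -0.4438, 0.0934]
tool_rot: [1.916, 2.486, -0.003]
contact_force: [-4.9, 4.3, 9.8]
opening: 0.0353
```

```bash
python3 look.py w7
python3 - <<'E'
from station import ctrl
from h import *
s=ctrl.get_image('side');crop(s,240,160,100,100,6,'pics/s7.png')
E
```

```text
11.8 [ 0.48487505 -0.44379638  0.09337516] [ 1.91631065  2.48568949 -0.00323766] [-4.90241132  4.30754689 10.67085625] 0.035379750149383056
ytool ang 14.740081445844826 z [ 0.00109791 -0.00345146 -0.99999344]
```

View pics/s7.png

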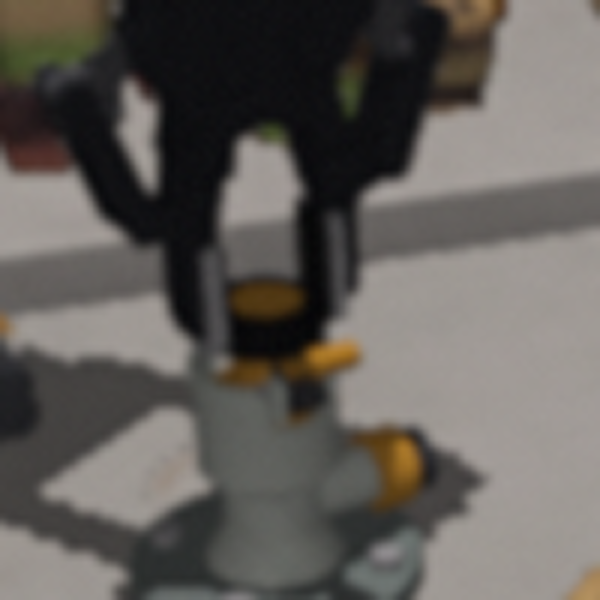

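The adapter is in the socket with its bottom about 27 mm below the rim and a seal load of about 15 N, and both levers are still up. Releasing now.

apply_moves(
  rows=[
    [0,0,0,0,0,0],
    [0,0,0,0,0,0],
    [0,0,0,0,0,0],
    [0,0,0,0,0,0],
    [0,0,0,0,0,0],
    [0,0,0,0,0,0],
    [0,0,0,0,0,0],
  ],
  grip=0,
  squeeze=20,
)

```text
t: 12.55
tool_pos: [0.4849, -0.4438, 0.0933]
tool_rot: [1.916, 2.486, -0.003]
contact_force: [0.2, 0.7, -0.8]
opening: 0.0855
```

apply_moves(
  rows=[
    [0,0,-1,0,0,0],
    [0,0,-3,0,0,0],
    [0,0,-5,0,0,0],
    [0,0,-7,0,0,0],
    [0,0,-8,0,0,0],
    [0,0,-8,0,0,0],
    [0,0,-8,0,0,0],
  ],
)

```text
t: 13.25
tool_pos: [0.4846, -0.4433, 0.1729]
tool_rot: [1.917, 2.486, -0.003]
contact_force: [0.1, 0.2, -0.7]
opening: 0.0854
```

```bash
python3 look.py w8
python3 - <<'E'
from station import ctrl
from h import *
s=ctrl.get_image('side');crop(s,240,160,100,100,6,'pics/s8.png')
E
```

```text
13.3 [ 0.48432826 -0.44303253  0.17201867] [ 1.91752813  2.48712155 -0.00263528] [ 0.38301419 -0.12356776 -0.48219934] 0.08553434936330251
ytool ang 14.736748200475642 z [-1.53636414e-04 -2.00068516e-03 -9.99997987e-01]
```

View pics/w8.png

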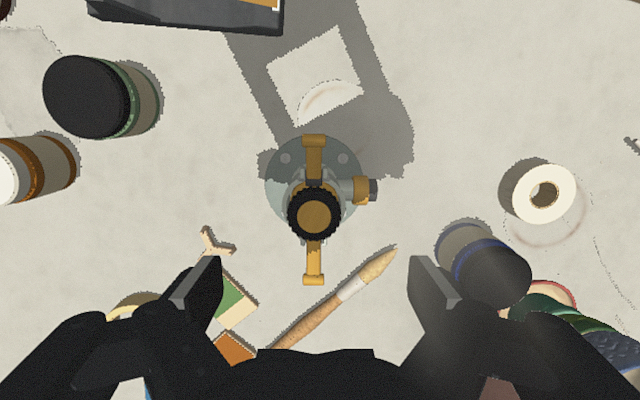

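View pics/s8.png

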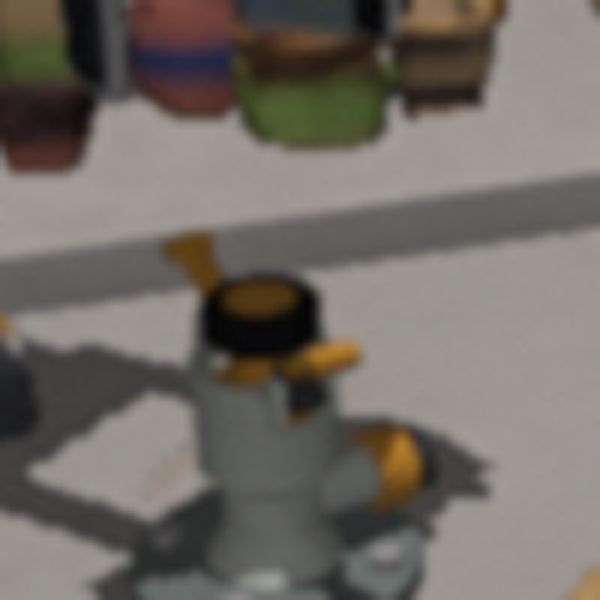

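The wrist view shows the disc seated at (316,212) and the bars at (314,140) and (313,279). I'll get the centre from these for the lever stroke.

Run:
```python
from station import ctrl
from h import *
w=dict(np.load('w8.npz'));o=ctrl.get_obs();T=R.from_rotvec(o['tool_rot'])
crop(w,250,120,140,180,3.3,'pics/w8c.png')
g=cv2.cvtColor(w['color'],cv2.COLOR_BGR2HSV)
br=cv2.inRange(g,(10,110,60),(30,255,255))
def cen(x,y,X,Y):
    yy,xx=np.where(br[y:Y,x:X]>0);return xx.min()+x,xx.max()+x,yy.min()+y,yy.max()+y,xx.mean()+x,yy.mean()+y
for b in ((295,130,335,148),(295,270,335,292),(297,194,337,234)): print(cen(*b))
```

```text
(np.int64(302), np.int64(325), np.int64(134), np.int64(147), np.float64(313.3956386292835), np.float64(140.36760124610592))
(np.int64(303), np.int64(323), np.int64(270), np.int64(284), np.float64(313.01075268817203), np.float64(277.6272401433692))
(np.int64(297), np.int64(336), np.int64(194), np.int64(233), np.float64(313.872131147541), np.float64(215.93551912568307))
```

View pics/w8c.png

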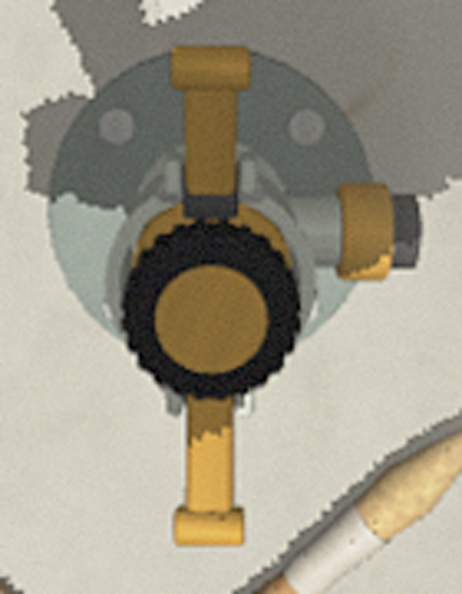

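Run:
```python
from station import ctrl
from h import *
w=dict(np.load('w8.npz'));o=ctrl.get_obs();T=R.from_rotvec(o['tool_rot'])
f=lambda x,y:(250+(x-1)/3.3,120+(y-1)/3.3)
L=onz(w,f(211,68),.1055);r=onz(w,f(209,527),.1055);c=onz(w,f(211,320),.084+.02)
print(L,r,np.linalg.norm(L-r),(L+r)/2,np.degrees(np.arctan2(-(L-r)[0],(L-r)[1])),c)
for p in ((L+r)/2,c,np.array([.4843,-.4415,0])): print('tool cm',T.inv().apply(p-o['tool_pos'])[:2]*100)
```

```text
[ 0.47052579 -0.3912888   0.1055    ] [ 0.49607459 -0.49019378  0.1055    ] 0.1021515443445568 [ 0.48330019 -0.44074129  0.1055    ] 14.483835970420062 [ 0.48406966 -0.44279907  0.104     ]
tool cm [ 0.2424737  -0.02546362]
tool cm [ 0.02409075 -0.00324732]
tool cm [0.15771076 0.06215093]
```

apply_moves(
  rows=[
    [0,0,0,0,0,1.5],
    [0.1,0,0,0,0,3],
    [0.15,0,0,0,0,4.6],
    [0.15,0,0,0,0,6.2],
    [0.15,0,0,0,0,7.8],
    [0.15,0,0,0,0,9.4],
    [0.15,0,0,0,0,11],
    [0.15,0,0,0,0,12.6],
    [0.15,0,0,0,0,14.2],
    [0.15,0,0,0,0,15.8],
    [0.15,0,0,0,0,17.2],
    [0.15,0,0,0,0,18],
    [0.15,0,0,0,0,18],
    [0.15,0,0,0,0,18],
  ],
)

```text
t: 14.75
tool_pos: [0.4835, -0.4411, 0.1705]
tool_rot: [-3.115, -0.405, 0.003]
contact_force: [-0.8, -0.3, 0.1]
opening: 0.0851
```

```bash
python3 look.py w9
python3 - <<'E'
from station import ctrl
from h import *
w=dict(np.load('w9.npz'));crop(w,230,120,180,140,4,'pics/w9c.png')
E
```

```text
14.8 [ 0.48356112 -0.44117057  0.17075496] [ 3.11511127e+00  4.04833264e-01 -2.38431524e-03] [-0.02382724 -0.55918495  0.0408496 ] 0.08584508156796104
ytool ang -75.19091805705838 z [-1.46865354e-03 -4.78242419e-04 -9.99998807e-01]
```

View pics/w9c.png

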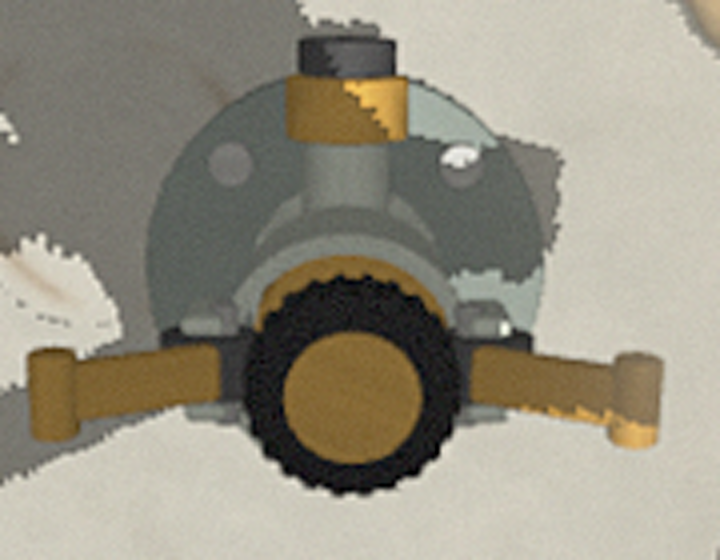

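Run:
```python
from station import ctrl
from h import *
w=dict(np.load('w9.npz'));o=ctrl.get_obs();T=R.from_rotvec(o['tool_rot'])
f=lambda x,y:(230+(x-1.5)/4,120+(y-1.5)/4)
for n,q,z in (('L',(52,394),.1055),('R',(637,401),.1055),('cap',(353,399),.104),('hubL',(232,366),.085),('hubR',(462,368),.085)):
    print(n,T.inv().apply(onz(w,f(*q),z)-o['tool_pos'])[:2]*1000)
```

```text
L [  1.00933296 -50.69178458]
R [-0.11505956 51.15337556]
cap [-0.34073489  1.6931847 ]
hubL [ -0.27300175 -21.13723964]
hubR [-0.6025704  22.57179026]
```

The bars are symmetric about the tool to within about 0.5 mm. Lowering to just above them.

apply_moves(
  rows=[
    [0,0.05,1.5,0,0,0],
    [0,0.05,3.5,0,0,0],
    [0,0.05,5,0,0,0],
    [0,0.05,6,0,0,0],
    [0,0.05,6.3,0,0,0],
    [0,0.05,6.3,0,0,0],
  ],
)

```text
t: 15.4
tool_pos: [0.4835, -0.4415, 0.1071]
tool_rot: [-3.115, -0.405, 0.003]
contact_force: [-0.7, -0.5, 0.5]
opening: 0.0854
```

apply_moves(
  rows=[
    [0,0,0.3,0,0,0],
    [0,0,0.6,0,0,0],
    [0,0,0.9,0,0,0],
    [0,0,1.2,0,0,0],
    [0,0,1.5,0,0,0],
    [0,0,1.5,0,0,0],
  ],
)

```text
t: 16.0
tool_pos: [0.4837, -0.4418, 0.0923]
tool_rot: [3.115, 0.405, -0.002]
contact_force: [-0.3, -1.4, 1.2]
opening: 0.0853
```

```bash
python3 look.py w10
python3 - <<'E'
from station import ctrl
from h import *
s=ctrl.get_image('side');crop(s,230,150,120,110,5,'pics/s10.png')
E
```

```text
16.05 [ 0.48363811 -0.44174303  0.09231847] [ 3.11520874e+00  4.04992580e-01 -2.48017613e-03] [ 0.59372719 -1.43879924  1.15783194] 0.08558707046527317
ytool ang -75.18561880619917 z [-1.54421457e-03 -3.69879357e-04 -9.99998739e-01]
```

View pics/w10.png

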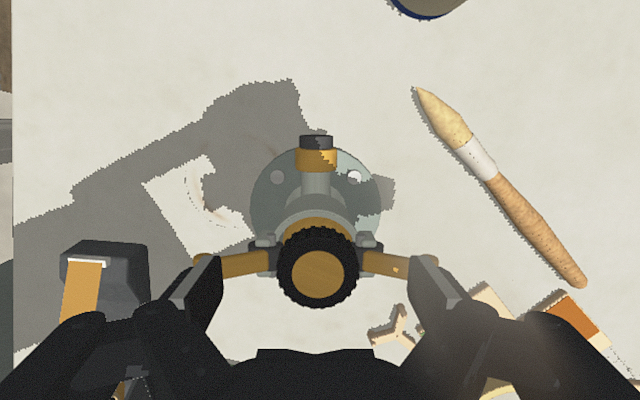

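View pics/s10.png

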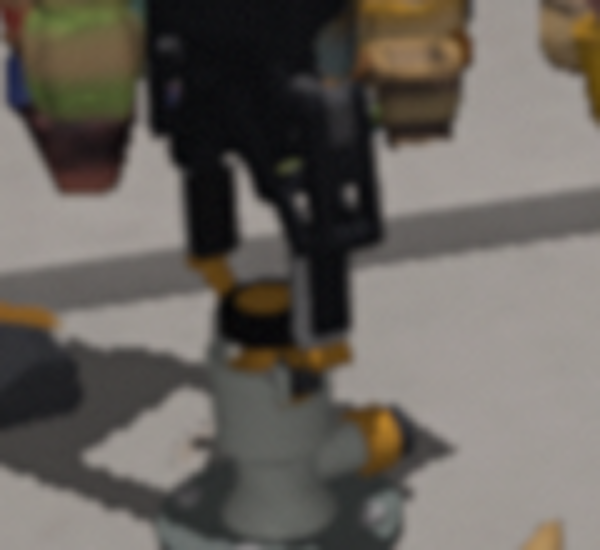

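Both fingers rest over the lever bars, at (222,263) and (415,264). Pushing down evenly.

apply_moves(
  rows=[
    [0,0,0.3,0,0,0],
    [0,0,0.6,0,0,0],
    [0,0,0.9,0,0,0],
    [0,0,1.2,0,0,0],
    [0,0,1.5,0,0,0],
  ],
)

```text
t: 16.6
tool_pos: [0.4845, -0.4428, 0.0794]
tool_rot: [3.113, 0.405, 0.0]
contact_force: [-1.4, -0.3, 9.6]
opening: 0.0853
```

apply_moves(
  rows=[
    [0,0,0.3,0,0,0],
    [0,0,0.6,0,0,0],
    [0,0,0.9,0,0,0],
    [0,0,1.2,0,0,0],
  ],
)

```text
t: 17.0
tool_pos: [0.4849, -0.4435, 0.0698]
tool_rot: [3.111, 0.405, 0.001]
contact_force: [-3.8, 2.2, 11.0]
opening: 0.0856
```

```bash
python3 look.py w11
python3 - <<'E'
from station import ctrl
from h import *
s=ctrl.get_image('side');crop(s,230,150,120,110,5,'pics/s11.png')
E
```

```text
17.05 [ 0.48486128 -0.44343385  0.06889867] [3.11126813e+00 4.04512530e-01 1.00682528e-03] [-0.63097999  0.03448729  5.23987837] 0.08515506552893547
ytool ang -75.18446144895357 z [ 0.00116998 -0.00402084 -0.99999123]
```

View pics/w11.png

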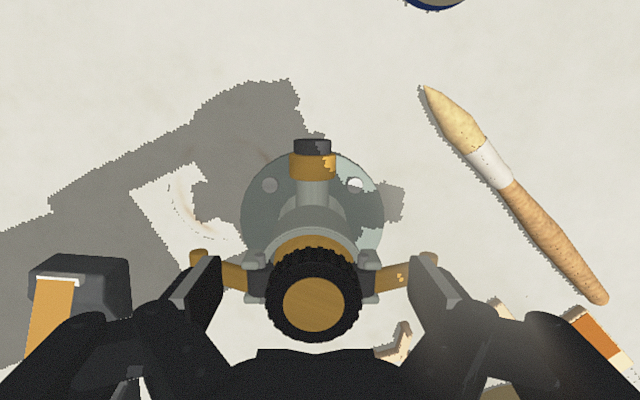

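View pics/s11.png

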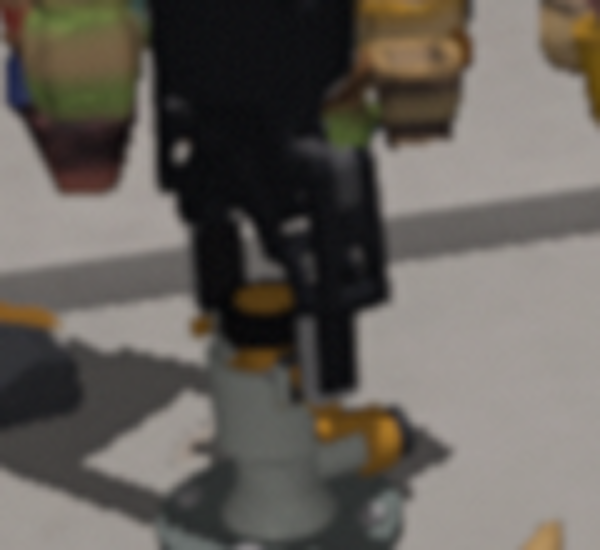

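The levers are about level on both sides with a combined force of 5–11 N. I continue, correcting about 1 mm of sideways drift.

apply_moves(
  rows=[
    [0,-0.05,0.3,0,0,0],
    [0,-0.1,0.6,0,0,0],
    [0,-0.1,0.9,0,0,0],
  ],
)

```text
t: 17.4
tool_pos: [0.4854, -0.4437, 0.0618]
tool_rot: [3.108, 0.404, 0.004]
contact_force: [-0.2, 1.0, 10.3]
opening: 0.0855
```

apply_moves(
  rows=[
    [0,0,0.2,0,0,0],
    [0,0,0.4,0,0,0],
    [0,0,0.6,0,0,0],
  ],
)

```text
t: 17.7
tool_pos: [0.4862, -0.4446, 0.058]
tool_rot: [3.106, 0.404, 0.005]
contact_force: [-1.5, 1.7, 10.9]
opening: 0.0854
```

```bash
python3 look.py w12
python3 - <<'E'
from station import ctrl
from h import *
s=ctrl.get_image('side');crop(s,230,150,120,110,5,'pics/s12.png')
E
```

```text
17.75 [ 0.48614874 -0.44443742  0.05758647] [3.10674012 0.40399192 0.00544068] [-0.47115743  0.72376432  8.46285297] 0.0858263899503672
ytool ang -75.18258245940874 z [ 0.00456488 -0.00817037 -0.9999562 ]
```

View pics/w12.png

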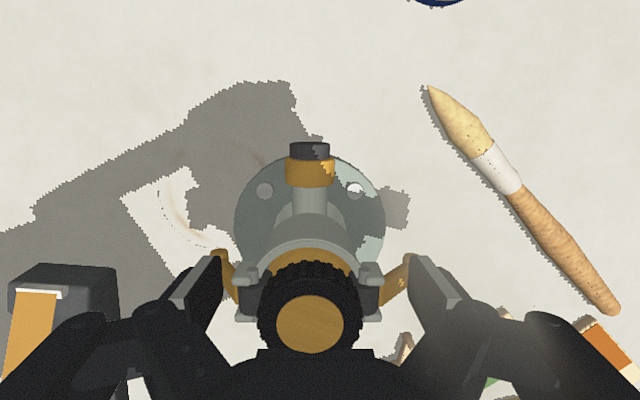

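View pics/s12.png

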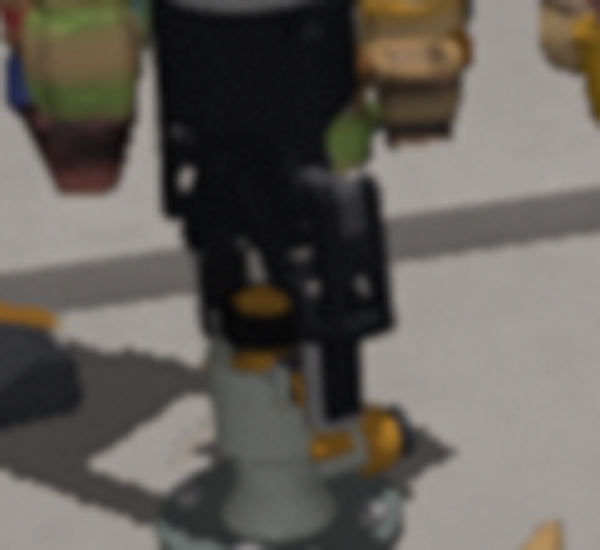

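Both levers are swung past level symmetrically. I'll correct the drift (about 2.5 mm and 0.5° of tilt) while continuing down.

apply_moves(
  rows=[
    [-0.05,-0.12,0.2,0.05,0,0],
    [-0.1,-0.25,0.4,0.1,-0.03,0],
    [-0.1,-0.25,0.6,0.1,-0.03,0],
    [-0.1,-0.25,0.8,0.1,-0.03,0],
  ],
)

```text
t: 18.2
tool_pos: [0.4862, -0.444, 0.0527]
tool_rot: [3.111, 0.405, 0.004]
contact_force: [-1.0, 0.5, 11.6]
opening: 0.0855
```

```bash
python3 look.py w13
```

```text
18.25 [ 0.48609579 -0.44392241  0.05218694] [3.11087406 0.40465186 0.00408234] [ 0.21336746 -0.05528816  8.25040598] 0.0856984282265938
ytool ang -75.17782156729398 z [ 0.00316242 -0.00413507 -0.99998645]
```

View pics/w13.png

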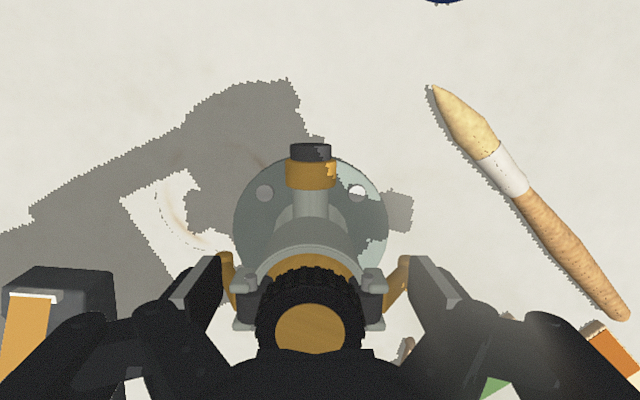

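apply_moves(
  rows=[
    [-0.1,-0.12,0.2,0.04,0,0],
    [-0.15,-0.25,0.4,0.05,-0.03,0],
    [-0.15,-0.25,0.6,0.05,-0.03,0],
    [-0.15,-0.25,0.8,0.05,-0.03,0],
    [-0.15,-0.25,1.0,0.05,-0.03,0],
  ],
)

```text
t: 18.75
tool_pos: [0.4857, -0.4437, 0.0455]
tool_rot: [3.11, 0.405, 0.004]
contact_force: [-0.1, -0.9, 12.1]
opening: 0.0854
```

```bash
python3 look.py w14;python3 - <<'E'
from station import ctrl
from h import *
s=ctrl.get_image('side');crop(s,230,150,120,110,5,'pics/s14.png')
E
```

```text
18.8 [ 0.48566853 -0.44379701  0.04507904] [3.11011435 0.40466248 0.00399581] [ 1.08360196 -1.23426405  8.64357181] 0.08533932737332564
ytool ang -75.17387471811223 z [ 0.0032055  -0.00488781 -0.99998292]
```

View pics/w14.png

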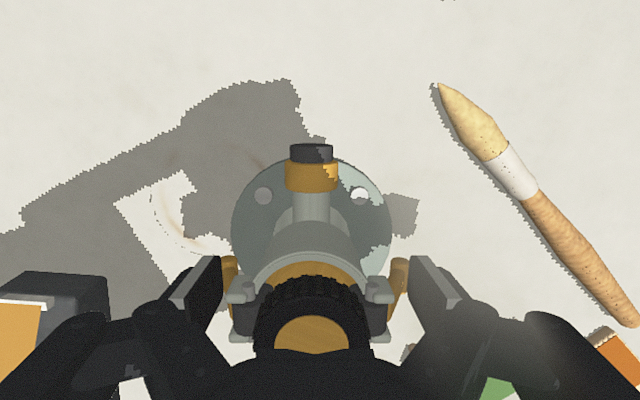

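View pics/s14.png

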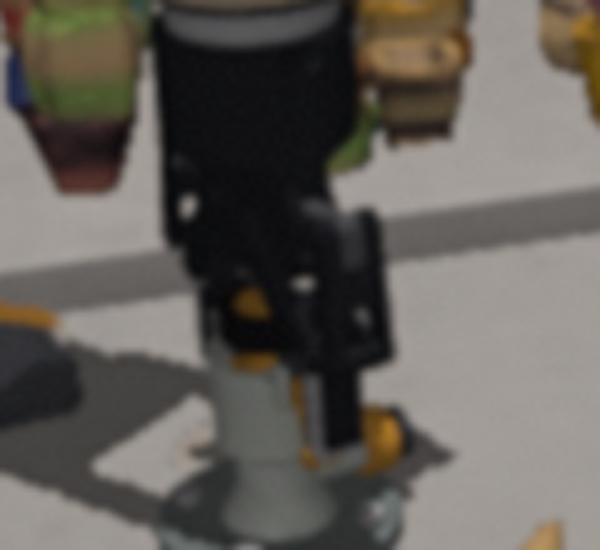

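The levers are nearly slipping between the fingers. A few mm more.

apply_moves(
  rows=[
    [-0.1,-0.15,0.2,0.05,-0.03,0],
    [-0.15,-0.2,0.4,0.05,-0.03,0],
    [-0.15,-0.2,0.6,0.05,-0.03,0],
  ],
)

```text
t: 19.15
tool_pos: [0.4852, -0.4441, 0.0414]
tool_rot: [3.11, 0.405, 0.004]
contact_force: [0.3, -1.0, 5.2]
opening: 0.0858
```

```bash
python3 look.py w15;python3 - <<'E'
from station import ctrl
from h import *
s=ctrl.get_image('side');crop(s,230,150,120,110,5,'pics/s15.png')
E
```

```text
19.2 [ 0.4848535  -0.44377771  0.04043408] [3.11008811e+00 4.04865286e-01 2.71740883e-03] [ 1.55855693 -3.04833263  2.22954231] 0.0854799412263444
ytool ang -75.1662713508708 z [ 0.00239758 -0.00499404 -0.99998466]
```

View pics/w15.png

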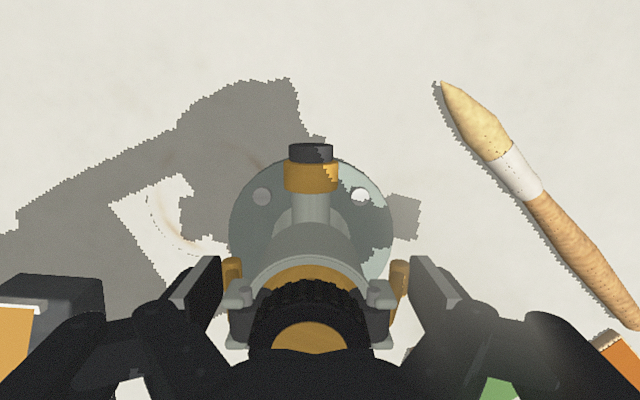

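View pics/s15.png

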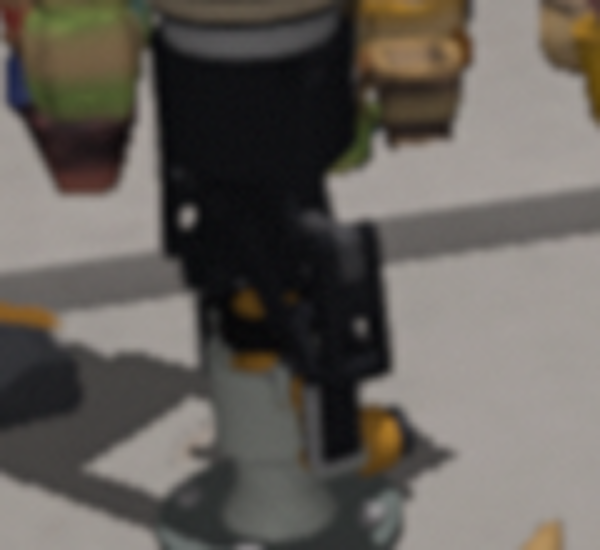

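Both levers are now between the fingers, with bars at (232,270) and (399,272). Closing gently in small steps.

apply_moves(
  rows=[
    [-0.05,-0.15,0,0.05,-0.02,0],
    [-0.05,-0.25,0,0.05,-0.02,0],
    [-0.05,-0.25,0,0.05,-0.02,0],
  ],
  grip=0.06,
  squeeze=30,
)

```text
t: 19.55
tool_pos: [0.4831, -0.4406, 0.039]
tool_rot: [-3.114, -0.405, 0.003]
contact_force: [1.0, -1.1, -0.5]
opening: 0.0807
```

apply_moves(
  rows=[
    [0,-0.1,0,0,0,0],
    [0,-0.1,0,0,0,0],
    [0,-0.1,0,0,0,0],
  ],
  grip=0.1,
)

```text
t: 19.85
tool_pos: [0.4826, -0.4392, 0.0387]
tool_rot: [-3.113, -0.405, 0.004]
contact_force: [1.6, -1.6, 0.5]
opening: 0.0768
```

apply_moves(
  rows=[
    [0,0,0,0,0,0],
    [0,0,0,0,0,0],
    [0,0,0,0,0,0],
  ],
  grip=0.14,
)

```text
t: 20.15
tool_pos: [0.4823, -0.4389, 0.0385]
tool_rot: [-3.113, -0.405, 0.005]
contact_force: [0.8, -1.6, -0.1]
opening: 0.073
```

apply_moves(
  rows=[
    [0.05,0.1,-0.1,0,0,0],
    [0.1,0.25,-0.1,0,0,0],
    [0.1,0.25,-0.1,0,0,0],
    [0.1,0.25,-0.1,0,0,0],
  ],
  grip=0.17,
)

```text
t: 20.55
tool_pos: [0.483, -0.44, 0.0383]
tool_rot: [-3.11, -0.405, 0.007]
contact_force: [-2.5, 2.8, -2.3]
opening: 0.0705
```

```bash
python3 look.py w16
```

```text
20.6 [ 0.48315015 -0.44006849  0.03837669] [-3.11009492 -0.40493326  0.0068625 ] [-1.2574427   2.99968863 -1.10827628] 0.07087353946898704
ytool ang -75.16428336473945 z [-0.00501596  0.00463104 -0.9999767 ]
```

View pics/w16.png

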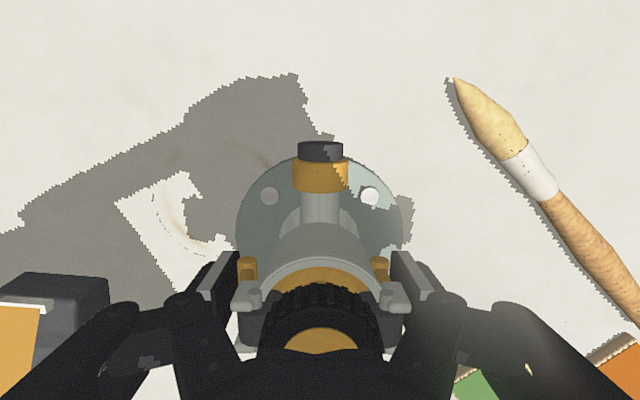

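Levers at (246,268) and (380,268), between the pads and nearly vertical. Continuing the slow close.

apply_moves(
  rows=[
    [0.05,0.1,-0.05,-0.07,0.04,0],
    [0.05,0.1,-0.05,-0.07,0.04,0],
    [0.05,0.1,-0.05,-0.07,0.04,0],
  ],
  grip=0.2,
)

```text
t: 20.9
tool_pos: [0.4842, -0.4411, 0.0391]
tool_rot: [3.114, 0.405, 0.001]
contact_force: [-0.6, 2.1, -1.2]
opening: 0.0682
```

apply_moves(
  rows=[
    [0,0,0,0,0,0],
    [0,0,0,0,0,0],
    [0,0,0,0,0,0],
  ],
  grip=0.23,
)

```text
t: 21.2
tool_pos: [0.4845, -0.4414, 0.0394]
tool_rot: [3.114, 0.405, 0.002]
contact_force: [-0.2, 0.8, -0.7]
opening: 0.0658
```

apply_moves(
  rows=[
    [0,0,0,0,0,0],
    [0,0,0,0,0,0],
    [0,0,0,0,0,0],
  ],
  grip=0.26,
)

```text
t: 21.5
tool_pos: [0.4848, -0.4418, 0.0398]
tool_rot: [3.112, 0.405, 0.003]
contact_force: [-0.5, 1.2, 0.2]
opening: 0.0631
```

apply_moves(
  rows=[
    [0,0,0,0,0,0],
    [0,0,0,0,0,0],
    [0,0,0,0,0,0],
  ],
  grip=0.29,
)

```text
t: 21.8
tool_pos: [0.4849, -0.4418, 0.0402]
tool_rot: [3.113, 0.405, 0.003]
contact_force: [-1.9, 1.8, 3.1]
opening: 0.0611
```

```bash
python3 look.py w17
```

```text
21.85 [ 0.48485508 -0.44181488  0.04019969] [3.11265653e+00 4.04775874e-01 2.97365403e-03] [-2.08227307  2.9233602   3.56302599] 0.06117037663915979
ytool ang -75.18157934013622 z [ 0.00223046 -0.00245903 -0.99999449]
```

View pics/w17.png

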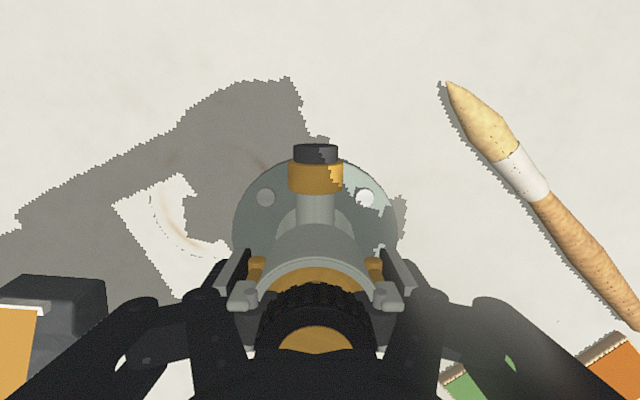

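apply_moves(
  rows=[
    [0,0,0,0,0,0],
    [0,0,0,0,0,0],
    [0,0,0,0,0,0],
    [0,0,0,0,0,0],
  ],
  grip=0.32,
)

```text
t: 22.25
tool_pos: [0.4848, -0.4418, 0.0402]
tool_rot: [3.113, 0.405, 0.003]
contact_force: [-0.8, 2.3, 2.2]
opening: 0.061
```

apply_moves(
  rows=[
    [0,0,0,0,0,0],
    [0,0,0,0,0,0],
    [0,0,0,0,0,0],
    [0,0,0,0,0,0],
  ],
  grip=0.36,
)

```text
t: 22.65
tool_pos: [0.4848, -0.4418, 0.0402]
tool_rot: [3.113, 0.405, 0.003]
contact_force: [-1.1, 1.7, 3.1]
opening: 0.061
```

```bash
python3 look.py w18; python3 -c "
from h import *
w=dict(np.load('w18.npz'));crop(w,210,230,210,120,3.5,'pics/w18c.png')"
```

```text
22.7 [ 0.48485097 -0.44181244  0.04020877] [3.11275931e+00 4.04599360e-01 3.00203947e-03] [-0.68543082  1.81338783  2.97166031] 0.061185344378980974
ytool ang -75.18845230191292 z [ 0.00223799 -0.00237831 -0.99999467]
```

View pics/w18c.png

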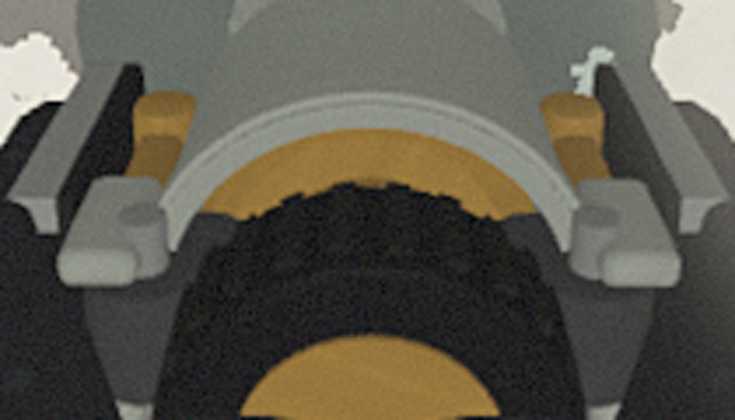

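The fingers have stopped at 61.0 mm (readings run 2–3 mm low, so this is about the 63 mm locked width). I'll confirm with slightly more squeeze, well under 65 N.

apply_moves(
  rows=[
    [0,0,0,0,0,0],
    [0,0,0,0,0,0],
    [0,0,0,0,0,0],
    [0,0,0,0,0,0],
  ],
  grip=0.36,
  squeeze=42,
)

```text
t: 23.1
tool_pos: [0.4848, -0.4418, 0.0403]
tool_rot: [3.113, 0.405, 0.003]
contact_force: [-1.9, 2.2, 3.6]
opening: 0.0612
```

apply_moves(
  rows=[
    [0,0,0,0,0,0],
    [0,0,0,0,0,0],
    [0,0,0,0,0,0],
    [0,0,0,0,0,0],
    [0,0,0,0,0,0],
  ],
  grip=0,
  squeeze=20,
)

```text
t: 23.6
tool_pos: [0.4849, -0.4419, 0.0403]
tool_rot: [3.112, 0.405, 0.003]
contact_force: [-0.4, 0.0, 0.6]
opening: 0.0853
```

```bash
python3 look.py w19; python3 -c "
from h import *
w=dict(np.load('w19.npz'));crop(w,210,230,210,120,3.5,'pics/w19c.png')"
```

```text
23.65 [ 0.48490064 -0.44197309  0.04036033] [3.11243414 0.40450114 0.00321003] [-0.32561191  0.3652187  -0.1726695 ] 0.08520415090118261
ytool ang -75.1905017881604 z [ 0.00241274 -0.00269335 -0.99999346]
```

View pics/w19c.png

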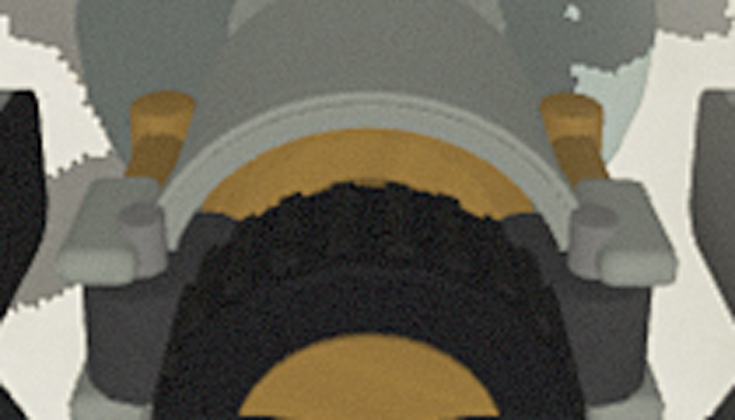

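The opening did not change under more squeeze, and the levers stay put with the fingers open. Withdrawing to check from above.

apply_moves(
  rows=[
    [0,0,-1,0,0,0],
    [0,0,-3,0,0,0],
    [0,0,-5.5,0,0,0],
    [0,0,-8.5,0,0,0],
    [0,0,-11,0,0,0],
    [0,0,-13,0,0,0],
    [0,0,-13,0,0,0],
    [0,0,-13,0,0,0],
  ],
)

```text
t: 24.45
tool_pos: [0.4847, -0.4417, 0.1708]
tool_rot: [3.112, 0.405, 0.004]
contact_force: [-0.2, 0.1, -0.2]
opening: 0.0853
```

```bash
python3 look.py w20
python3 - <<'E'
from station import ctrl
from h import *
w=dict(np.load('w20.npz'));crop(w,240,120,160,130,4.5,'pics/w20c.png')
s=ctrl.get_image('side');crop(s,230,150,120,110,5,'pics/s20.png')
E
```

```text
24.5 [ 0.48421125 -0.44115263  0.16935189] [3.11358243e+00 4.04763273e-01 2.03681330e-03] [-0.36562451 -0.96418848 -0.83358054] 0.08526660074036396
ytool ang -75.18632335745384 z [ 0.00151997 -0.00162797 -0.99999752]
```

View pics/w20c.png

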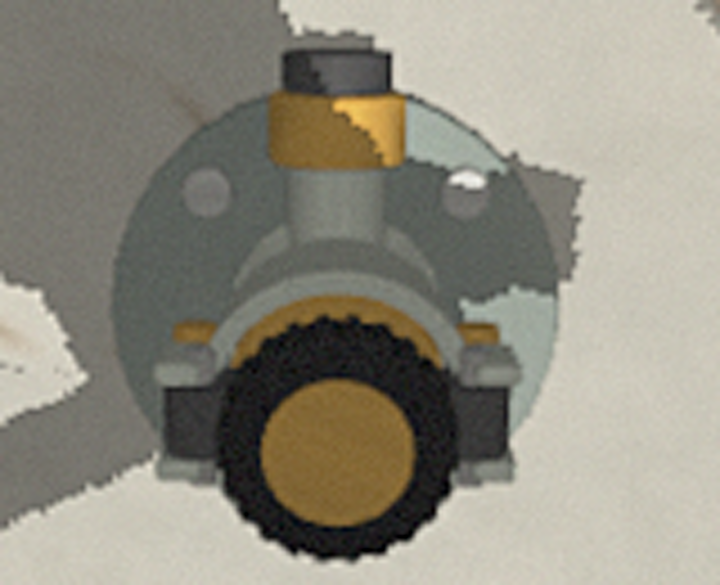

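View pics/s20.png

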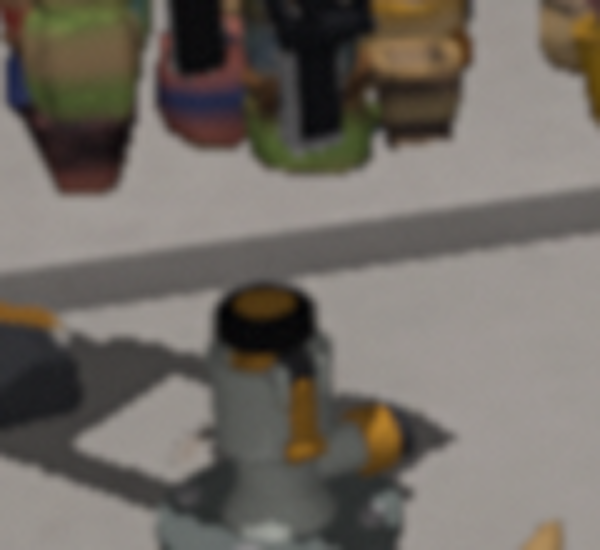

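Both levers hang down: the bars show at crop (193,332) and (478,332) beside the socket, and in the side view the right bar is at the bottom. A numeric check of the width and disc height follows.

Run:
```python
from station import ctrl
from h import *
w=dict(np.load('w20.npz'));o=ctrl.get_obs();T=R.from_rotvec(o['tool_rot']);s=ctrl.get_image('side')
f=lambda x,y:(240+(x-1.75)/4.5,120+(y-1.75)/4.5)
a=onz(w,f(173,333),.053);b=onz(w,f(498,333),.053);print('width',np.linalg.norm(a-b),(a+b)/2, T.inv().apply(a-o['tool_pos'])*1000,T.inv().apply(b-o['tool_pos'])*1000)
k=lambda x,y:(230+(x-2)/5,150+(y-2)/5)
print('cap',tri(w,f(339,452),s,k(265,302)),'(expect z .102)')
c,sn=np.cos(np.radians(14.8)),np.sin(np.radians(14.8))
for th in (1.7,1.9,2.09):
    d=np.array([np.cos(np.pi/6-th),np.sin(np.pi/6-th)]);n=np.array([-d[1],d[0]])
    r,z=np.array([.023,.085])+.034*d+.004*n
    P=np.array([.484+sn*r,-.4415-c*r,z]);print(th,r,z,(proj(s,P)-[230,150])*5+2)
for n in('top',):
    t=ctrl.get_image(n);cv2.imwrite('pics/t20.png',t['color'])
print(ctrl.get_obs()['contact_force'],o['t'])
```

```text
width 0.061706635283850515 [ 0.49002641 -0.43988394  0.053     ] [  6.04365271 -30.34368322 115.54626557] [  6.05573194  31.36293351 115.59256603]
cap (array([ 0.48326696, -0.44195177,  0.10291377]), np.float64(0.0007154658015894999)) (expect z .102)
1.7 0.03975740986112545 0.055147207588799076 [[323.16398383 451.86341954]]
1.9 0.03349254304537912 0.05241309249958097 [[315.68983486 451.20841645]]
2.09 0.027149394366481984 0.0510179087401701 [[308.04244485 447.47631953]]
[-0.18032748 -0.39124608  0.50545328] 24.55
```

View pics/t20.png

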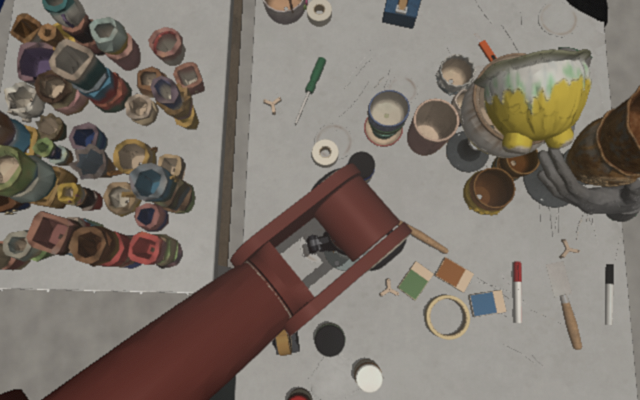

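All the checks agree: width about 62 mm (63 expected), disc top at z 0.103 (0.102 expected), and the other items look unmoved. I'll back away a little further and hand in.

apply_moves(
  rows=[
    [0,0,-2,0,0,0],
    [0,0,-4,0,0,0],
    [0,0,-6,0,0,0],
    [0,0,-6,0,0,0],
    [0,0,-6,0,0,0],
  ],
)

```text
t: 25.15
tool_pos: [0.4837, -0.4407, 0.2273]
tool_rot: [-3.115, -0.405, 0.0]
contact_force: [-1.0, -0.1, -0.5]
opening: 0.0856
```

Run:
```python
from station import ctrl
print(ctrl.finish_job())
```

```text
the job is handed in; nothing more can be done
None
```

The job is handed in at about 25 s of the 67 s allowed: the adapter is in the coupler and both cam levers are down and holding it.

- **Seating:** I put the adapter in upright with both levers up and pressed until the seal gave. The load on the seal was about 15 N over about 1.4 mm, with the plug about 27 mm below the rim. A sideways force of about 6 N was on the tool at the end of the press, so the true seal load may have been a little lower, but still over 10 N. Then I let go.
- **Levers:** Both went down together between the open fingers, with at most about 12 N total measured at the end of each move, and I then closed the fingers slowly at 30 N. The finger opening stopped at 61 mm and did not change when I squeezed briefly at 42 N.
- **Last checks:** With the hand away, the levers measured about 62 mm over all (63 mm expected when locked). The disc top was at z 0.103 m (0.102 m expected), and the right lever's tip in the side view matched the fully locked angle. The left lever was checked only from the wrist camera. The other items looked unmoved, though the arm partly blocked the top view.
- **Disagreements:** The camera estimates of the mouth's centre differed by 1–2 mm. The tool also drifted up to about 3 mm sideways during the lever stroke, and I corrected it along the way.

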